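Check a bored rail with a go/no-go plug gauge

TASK

Check the bore of the pale beech rail in the vise with the plug gauge: push the long plain go end in until the shoulder of its handle meets the wood, draw it out, then turn the gauge round and press the short red-banded no-go end lightly and squarely against the middle of the same bore for about a second, to confirm that it will not enter. Do not force either end. Then lay the gauge in its V cradle, either way round, and leave the glue bottle, plane, chisel and mallet where they are.

Things in the scene. Friction and masses are not known exactly. Their poses are not given: they have to be found in the camera images.
- gauge_center (a point): Centre of the handle of the loose double-ended plug gauge. It lies on the bench with its axis level, this point 19 mm up. The brown wooden handle is an octagonal prism 110 mm long, 38 mm across flats, lying on one flat, so two flats are upright and can be gripped from above. +x runs along the gauge towards the go end, -x to the no-go end, z is up as it lies
- gauge_go (a point): Centre of the tip of the gauge's go end, a plain aluminium cylinder 30 mm in diameter and 50 mm long with a chamfered tip, 105 mm from the handle's centre along +x; axes as for gauge_center
- gauge_nogo (a point): Centre of the end face of the gauge's no-go end, an aluminium cylinder 35 mm in diameter and 30 mm long with a red band, 85 mm from the handle's centre along -x; axes as for gauge_center
- gauge: The whole plug gauge, 190 mm long, 0.2 to 0.45 kg; origin on its underside as it lies, 19 mm below gauge_center, same axes. The flat ends of its handle are the shoulders, 55 mm either side of gauge_center
- beech_bore (a point): Centre of the bore's mouth on the front face (towards the robot) of the pale beech rail. +x points along the bore into the wood, y across the rail, z up. The bore is level, 32 mm in diameter, right through and open behind. The go end passes with 1 mm to spare all round; fully home, the handle's shoulder touches the front face and the tip shows 5 mm out behind
- rail_beech: The pale beech rail, fixed upright in the vise, left or right of the walnut one and at differing heights: 90 mm wide, 45 mm thick, top 45 mm above the bore's axis; origin at the centre of its foot, 165 mm below the axis and 22 mm behind the front face; axes as for beech_bore
- walnut_bore (a point): Centre of the front mouth of a smaller bore, 20 mm, in the dark walnut rail of the same size that stands beside the beech rail, 100 mm from it centre to centre and up to 25 mm higher or lower; not to be checked. Axes as for beech_bore
- vise: Fixed wooden vise; origin on the bench midway between its jaws, +x away from the robot, y along the jaws, which are 105 mm high. Front jaw 380 mm long, x = -22 to -62 mm; rear jaw 420 mm. Two dark handwheels 98 mm across at y = +-130, 55 mm up, reach to x = -142 mm; two holdfasts with black handles at y = +-170, x = 90 to 195 mm, are 200 mm high
- cradle_rest (a point): Where the centre of the handle comes to lie in the V cradle, 58 mm above the bench. x runs along the gauge's axis when laid in it, z up
- cradle: Fixed wooden V cradle; origin on the bench under cradle_rest, same axes. Two V-notched saddles 12 mm thick, 45 mm either side along x, carry the handle near its ends; the V's flanks slope at 45 degrees and fit its lower slanting flats, lips 55 mm apart, 1 mm above cradle_rest. Free between the saddles down to the base, 14 mm high, 150 x 90 mm
- glue_center (a point): Centre of a white glue bottle with an orange cap, standing, 58 mm across and 190 mm high; bystander
- plane: Small steel block plane with dark wooden knobs, 160 x 50 x 60 mm, standing on its sole; origin at the centre of its underside, x along it; bystander
- chisel: Chisel with a red handle, 270 mm long and 27 mm high, lying; origin on the bench near its middle, x towards its cutting edge; bystander
- mallet: Joiner's wooden mallet lying on its side: head 85 x 130 x 60 mm, its centre 110 mm along x from the origin, handle 34 mm wide reaching 150 mm to -x; origin on the bench; bystander
Not all that is in view belongs to the job. What is shaped like the part that bears glue_center but green is not meant.

How it is judged:
On the way, in this order (a step that is already met when the one before it is completed fails the run):
1. the go end is fully home in the beech rail's bore: its tip 47 mm or more past the front face, entered from the front, along the bore (x of gauge_go in the frame of beech_bore above 0.047 m and x of gauge_center in the frame of beech_bore below -0.04 m and y of gauge_go in the frame of beech_bore between -0.006 and 0.006 m and z of gauge_go in the frame of beech_bore between -0.006 and 0.006 m and angle between the x axis of gauge_center and the x axis of beech_bore, either way round below 0.08 rad), for 0.2 s.
2. the no-go end is pressed against the same bore's mouth with 1 N or more and does not enter: its face within 4 mm of the front face, within 5 mm of the bore's axis, the gauge within 0.12 rad of it (x of gauge_nogo in the frame of beech_bore between -0.004 and 0.004 m and y of gauge_nogo in the frame of beech_bore between -0.005 and 0.005 m and z of gauge_nogo in the frame of beech_bore between -0.005 and 0.005 m and x of gauge_center in the frame of beech_bore below -0.07 m and angle between the x axis of gauge_center and the x axis of beech_bore, either way round below 0.12 rad and contact force between gauge and rail_beech above 1 N), for 0.3 s.
At the end, for the whole second after the job is handed in: The gauge lies at rest in both saddles of its V cradle, either way round: its centre within 12 mm of cradle_rest in plan and 5 mm in height, along the cradle within 0.10 rad; the glue bottle, plane, chisel and mallet are within 30 mm of where they stood and the bottle upright (horizontal distance between gauge_center and cradle_rest below 0.012 m and z of gauge_center in the frame of cradle_rest between -0.005 and 0.005 m and angle between the x axis of gauge_center and the x axis of cradle_rest, either way round below 0.1 rad and linear speed of gauge below 0.02 m/s and contact force between gauge and cradle above 0.5 N and distance of each of glue_center, plane, chisel, mallet from where it was at the start of the episode below 0.03 m and angle between glue_center's own z axis and vertical below 0.2 rad); the robot touches nothing.
It fails at once if an end of the gauge is forced against the beech rail with more than 45 N (contact force between gauge and rail_beech above 45 N).
It fails at once if the glue bottle is knocked over (angle between glue_center's own z axis and vertical above 0.5 rad).
It fails at once if the glue bottle, plane, chisel or mallet is pushed more than 30 mm from its place (distance of any of glue_center, plane, chisel, mallet from where it was at the start of the episode above 0.03 m).
It also fails if it takes over 72 s, if anything falls off the work surface, if the arm or the gripper's body presses on something with over 40 N, if the wrist force passes 120 N, or if a joint passes its speed limit or range.

ROBOT

A 6-joint arm with a two-finger parallel gripper is mounted at the origin on the work surface. World frame = base frame: x ahead of the robot, y to its left, z up, the work surface at z = 0. Lengths are in m, angles in rad, forces in N, time in s.
With the tool pointing down it reaches from about 0.225 to 0.875 m from the base axis. Payload 3.4 kg.
Tool frame: the origin (TCP) lies between the finger pads; the fingertips stand 8 mm ahead of it and the grasp point (between the pads) lies 11 mm behind it; z points along the fingers, y is the line along which they close (so a half turn about z gives the same grasp; the last joint's range is limited). The gripper opens to 85 mm and grips with 20 to 120 N. Pads are 22 mm wide; open, the fingers measure 114 mm over their backs; the gripper's body (76 mm by 85 mm) begins 54 mm behind the grasp point. The pads swing forward as they close: fully open they stand 13 mm farther back than shut.
Start: joints at [-1.359, 0.276, 1.505, -0, 1.361, -0.121], TCP at [0.188, -0.543, 0.239] pointing down, gripper open.
Joint ranges: [-2.89, 2.89], [-0.75, 2.08], [0.22, 2.7], [-1.18, 4.32], [0.11, 2.71], [-2.7, 2.7]. Speed limits (rad/s): [2.57, 2.57, 3.14, 3.14, 3.14, 3.14].

INTERFACE

Orientations are given as a unit quaternion [w, x, y, z].
In Python, from rig import manip, optics, finder gives the robot as it stands.
- The arm moves only by the tool servo_tool, never from a script. Its argument "increments" is a list of rows, each a list of 7 numbers: the shift along the tool's x, y, z in cm, then the turn, a rotation vector about the tool's x, y, z in degrees, then the closure, from -1 (fully open) to 1 (shut). In form: [[x, y, z, rx, ry, rz, gripper], ...]. A call has exactly 5 rows; each row shifts and turns the commanded pose from where the row before left it, along the tool's axes as they then stand; what a row does not reach is not made up. A row lasts 1/10 s, in which the tool goes at most 50 mm and 8.59 degrees, less where a joint would pass 70% of its speed; a pose out of reach is approached as far as the arm can. A call is refused whole if a number of a shift passes 5 or a number of a turn 8.59, either way. A call with a gripper value outside its range is refused whole. The fingers move at their own pace and stop on an object; "squeeze" is the grip in N (left out, the last holds). Time passes only in rows, so rows that do not move let the fingers close, or fill a call up. It gives the time, the measured TCP pose, the force, the opening and the grip force at its end, in the units of the state.
- manip.get_state(): the state, without advancing time (a new reading comes with each control period).
- optics.get_image(name): name is "scene" or "top" or "wrist"; returns the picture (420x560x3 uint8, red, green, blue); there is no depth.
- optics.get_calibration(name): a dict with "fov_y" (degrees; the focal length in pixels is half the picture's height over the tangent of half this angle, whatever the lens; pixels are square), "cx", "cy" (the principal point, pixels), "world_to_cam" (4x4, takes a point from world to camera coordinates). Camera axes: x right, y down, z forward; pixel columns grow to the right and rows downward; lengths in m; the calibration is good to about 2 mm. A picture is of the moment at which its call begins: read the wrist's pose just before it. get_calibration takes no time and is no camera call; for the wrist camera it gives the pose at the moment of the call.
- manip.sign_off(): hands the job in; it is judged then, once.
Trained networks look in the newest picture that a camera, given by its name, has taken for a name from the list of things; names that differ only in an ending like _2 or _b are one class to them, and where a whole thing is asked for, a point or a joint stands for the part that bears it (a point fixed in the world has none). Each returns a list of dicts, best first, with "p" (0 to 1); they miss things now and then, are a little off and sometimes report something else, mostly with a low value. They report only what shows in the picture. A call takes as long as a camera call. They do not tell look-alikes from the thing itself.
- finder.silhouettes(label, camera): "region" (420x560 bool, what is visible of it) and "box" ([centre column, centre row, width, height] in pixels, round what is visible of it).
- finder.tip_of(label, camera): "at" ([column, row] in pixels: a listed point, or the origin of a listed thing).
The state is a dict: "clock": time; "qpos": joint angles; "qd": joint speeds; "effort": joint torques, N m; "position": TCP position; "ee_rot": TCP orientation; "contact_force": force on the tool from outside, world axes, zero at the start; "moment": the same for the moment, N m; "width": finger opening in m; "gripper_force": force on a finger pad.
Only numpy, scipy, OpenCV 4.12 (cv2) and the standard library are available. Lean on these libraries where they do the work, as an engineer would, in place of code of your own. Each camera call takes 0.05 s, during which the arm holds its last target. There are 200 camera calls.

## Working session

There is one attempt and no reset: what is moved stays moved. The work goes in short steps, Python scripts to look and compute and a tool call to move; the robot and the scene stay as the last step left them, time stands still between calls to the robot, and variables do not carry over. Pictures are saved under pics/ and viewed, at most 10 in all, crops included, and the job is handed in when it is done.

Besides the shell and the picture viewer there is one more tool, called as a command line: name --pt "numbers of a row" for each row, then --argument value for the rest. servo_tool: Moves the arm, as the interface text tells. Its arguments: {"type":"object","properties":{"increments":{"type":"array","items":{"type":"array","items":{"type":"number"}}},"squeeze":{"type":"number"}},"required":["increments"]}

```bash
mkdir -p pics; ls
cat > h.py <<'E'
import numpy as np,cv2
from rig import manip,optics,finder
from scipy.spatial.transform import Rotation as R
def cal(n):
    c=optics.get_calibration(n);f=210/np.tan(np.radians(c['fov_y'])/2);return f,c['cx'],c['cy'],np.array(c['world_to_cam'])
def ray(n,uv):
    f,cx,cy,T=cal(n);d=np.array([(uv[0]-cx)/f,(uv[1]-cy)/f,1.]);Rt=T[:3,:3];return -Rt.T@T[:3,3],Rt.T@d
def onz(n,uv,z):
    o,d=ray(n,uv);return o+d*(z-o[2])/d[2]
def proj(n,p):
    f,cx,cy,T=cal(n);q=T[:3,:3]@np.array(p)+T[:3,3];return np.array([cx+f*q[0]/q[2],cy+f*q[1]/q[2]])
def tri(rs):
    A=np.zeros((3,3));b=np.zeros(3)
    for o,d in rs:
        d=d/np.linalg.norm(d);P=np.eye(3)-np.outer(d,d);A+=P;b+=P@o
    x=np.linalg.solve(A,b);return x,[np.linalg.norm(np.cross(x-o,d/np.linalg.norm(d))) for o,d in rs]
def shot(n,fn):
    im=optics.get_image(n);cv2.imwrite('pics/'+fn,cv2.cvtColor(im,cv2.COLOR_RGB2BGR));return im
E
python3 - <<'E'
from h import *
np.set_printoptions(precision=4,suppress=True)
s=manip.get_state();print(s['position'],s['ee_rot'],s['width'],s['clock'])
L=['gauge_center','gauge_go','gauge_nogo','beech_bore','walnut_bore','vise','cradle_rest','cradle','glue_center','plane','chisel','mallet','rail_beech']
for n in ['scene','top']:
    shot(n,n+'0.png'); f,cx,cy,T=cal(n);print(n,f,-T[:3,:3].T@T[:3,3])
    for l in L:
        r=finder.tip_of(l,n);print(n,l,[(np.round(x['at'],1).tolist(),round(x['p'],2)) for x in r[:3]])
E
```

```text
pics
[ 0.1877 -0.543   0.2384] [-0.0009  0.9862  0.1656 -0.    ] 0.08556212340190146 0.0
scene 458.110801421124 [ 1.2636 -0.6702  1.0664]
scene gauge_center [([307.3, 218.4], 0.92)]
scene gauge_go [([310.0, 204.5], 0.93), ([257.4, 308.5], 0.59)]
scene gauge_nogo [([305.6, 240.8], 0.57), ([309.8, 229.3], 0.3)]
scene beech_bore [([259.1, 257.0], 0.83)]
scene walnut_bore [([234.5, 268.6], 0.61), ([271.3, 298.3], 0.55)]
scene vise [([259.9, 310.8], 0.71), ([271.6, 296.0], 0.65)]
scene cradle_rest [([361.6, 190.1], 0.57)]
scene cradle [([356.8, 202.4], 0.88), ([360.1, 191.4], 0.68)]
scene glue_center [([382.8, 240.5], 0.92), ([354.4, 225.3], 0.81)]
scene plane [([306.8, 187.3], 0.6), ([270.6, 296.0], 0.2)]
scene chisel [([228.9, 258.8], 0.7)]
scene mallet [([133.1, 271.3], 0.77)]
scene rail_beech [([271.5, 295.0], 0.82)]
top 515.8058746257485 [0.1883 0.0649 1.6279]
top gauge_center [([240.7, 223.1], 0.93)]
top gauge_go [([215.3, 242.2], 0.56)]
top gauge_nogo [([256.7, 202.8], 0.68)]
top beech_bore [([332.4, 165.2], 0.78)]
top walnut_bore [([371.7, 162.3], 0.82)]
top vise []
top cradle_rest [([163.7, 208.3], 0.75)]
top cradle [([166.6, 211.0], 0.73), ([239.5, 220.1], 0.72), ([241.1, 219.5], 0.61)]
top glue_center [([221.1, 162.6], 0.85), ([221.3, 130.2], 0.64)]
top plane [([185.0, 271.2], 0.69)]
top chisel [([328.3, 237.8], 0.77), ([331.7, 173.0], 0.18)]
top mallet []
top rail_beech [([327.2, 175.0], 0.64)]
```

View pics/scene0.png

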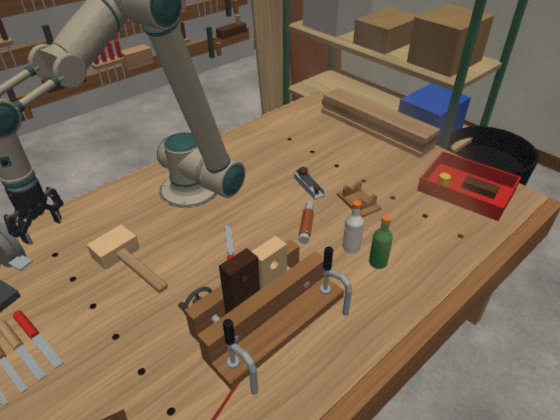

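View pics/top0.png

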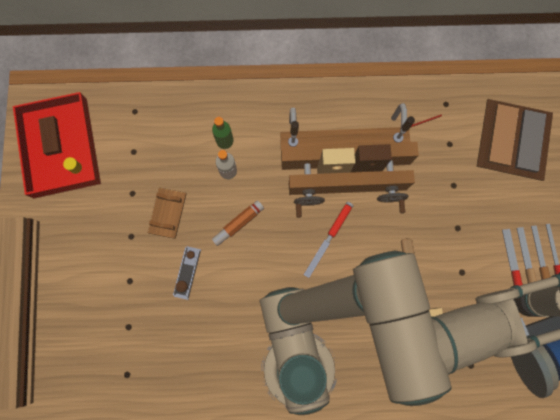

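Run:
```python
from h import *
np.set_printoptions(precision=4,suppress=True)
P={'gc':([307.3,218.4],[240.7,223.1]),'go':([310,204.5],[215.3,242.2]),'nogo':([305.6,240.8],[256.7,202.8]),'cr':([361.6,190.1],[163.7,208.3]),'cradle':([356.8,202.4],[166.6,211]),
'bb_notfront':([259.1,257],[332.4,165.2]),'wb':([234.5,268.6],[371.7,162.3])}
for k,(a,b) in P.items():
    print(k,*tri([ray('scene',a),ray('top',b)]))
for k,z in [('gc',.019),('go',.019),('nogo',.019),('cr',.058)]: print(k,z,onz('scene',P[k][0],z),onz('top',P[k][1],z))
for k,b in [('glueA',[221.1,162.6]),('glueB',[221.3,130.2])]: print(k,onz('top',b,.095))
print(onz('scene',[382.8,240.5],.095),onz('scene',[354.4,225.3],.095))
print('plane',onz('top',[185,271.2],0),'chisel',onz('top',[328.3,237.8],0))
for n in ['top','scene']:
  for l in ['rail_beech','cradle','gauge','vise']:
    for r in finder.silhouettes(l,n)[:2]: print(n,l,r['p'],r['box'],np.round(cv2.minAreaRect(np.argwhere(r['region'])[:,::-1].astype(np.float32)),1) if 0 else cv2.minAreaRect(np.argwhere(r['region'])[:,::-1].astype(np.float32)))
```

```text
gc [0.4524 0.1726 0.035 ] [np.float64(0.005265310626809465), np.float64(0.005265310626809419)]
go [0.394  0.2509 0.0175] [np.float64(0.0010601145895712978), np.float64(0.0010601145895711643)]
nogo [0.5148 0.1154 0.0133] [np.float64(0.003235312826221195), np.float64(0.0032353128262211446)]
cr [0.498  0.4049 0.0606] [np.float64(0.0007976678682027169), np.float64(0.0007976678682026593)]
cradle [0.4948 0.4017 0.0059] [np.float64(0.006396160337867856), np.float64(0.006396160337867639)]
bb_notfront [ 0.5855 -0.1232  0.162 ] [np.float64(0.014029838443412367), np.float64(0.01402983844341245)]
wb [ 0.59   -0.2238  0.1913] [np.float64(0.002078857736317946), np.float64(0.002078857736317862)]
gc 0.019 [0.4425 0.1904 0.019 ] [0.4516 0.1695 0.019 ]
go 0.019 [0.3957 0.2505 0.019 ] [0.3931 0.2499 0.019 ]
nogo 0.019 [0.5172 0.1083 0.019 ] [0.5157 0.1177 0.019 ]
cr 0.058 [0.4964 0.4085 0.058 ] [0.4979 0.4048 0.058 ]
glueA [0.6294 0.2225 0.095 ]
glueB [0.7342 0.2213 0.095 ]
[0.7291 0.2243 0.095 ] [0.6259 0.2134 0.095 ]
plane [0.3066 0.3473 0.    ] chisel [ 0.4001 -0.1069  0.    ]
top rail_beech 0.7 [33
[... 586 characters left out ...]
52.5, 43.6] ((237.19996643066406, 223.09999084472656), (13.53641414642334, 61.12147903442383), 48.36646270751953)
top gauge 0.17 [167.8, 213.2, 38.5, 54.5] ((166.19515991210938, 212.6868438720703), (29.560575485229492, 47.53029251098633), 13.495732307434082)
scene rail_beech 0.86 [270.6, 260.9, 32.9, 57.2] ((272.5957946777344, 260.7372741699219), (47.39989471435547, 35.127498626708984), 78.02386474609375)
scene cradle 0.73 [358.5, 199.6, 43.3, 34.1] ((360.0600280761719, 199.08001708984375), (40.64897155761719, 23.62296485900879), 39.09385681152344)
scene gauge 0.88 [309.1, 224.3, 8.6, 41.5] ((306.56756591796875, 222.0946044921875), (11.343530654907227, 42.414939880371094), 9.462322235107422)
```

The scene view shows the gauge near (307,220), cradle (360,195), white bottle (354,228) beside the green decoy, and the rails seen from behind. The top view shows the gauge from its go tip at (215,242) to its red-banded end at (260,205), the cradle at (166,212), and the beech rail at (338,160). The bore's mouth is hidden from both cameras, so I need the wrist camera.

```bash
cat >> h.py <<'E'
def pose(yaw,tilt=0):  # tool down, tool x at yaw (deg), tilted about tool y
    return R.from_euler('z',yaw,degrees=True)*R.from_euler('x',180,degrees=True)*R.from_euler('y',tilt,degrees=True)
def plan(p,rot,n,g=-1,s=None):
    s=s or manip.get_state();q=s['ee_rot'];r=R.from_quat([q[1],q[2],q[3],q[0]]);p0=np.array(s['position'])
    rv=(r.inv()*rot).as_rotvec()/n;step=R.from_rotvec(rv);d=(np.array(p)-p0)/n
    for i in range(n):
        t=r.inv().apply(d)*100;print(np.round(np.r_[t,np.degrees(rv)],2).tolist()+[g],end=',\n' if i%5<4 else '\n--\n');r=r*step
def st():
    s=manip.get_state();q=s['ee_rot'];r=R.from_quat([q[1],q[2],q[3],q[0]]);m=r.as_matrix()
    print('t',round(s['clock'],2),'p',np.round(s['position'],4),'yaw',np.degrees(np.arctan2(m[1,0],m[0,0])).round(2),'z',m[:,2].round(3),'q6',round(s['qpos'][5],2),'w',s['width']);return s,r
E
python3 - <<'E'
from h import *
s,r=st()
f,cx,cy,T=cal('wrist');c=-T[:3,:3].T@T[:3,3];print('cam in tool',r.inv().apply(c-s['position']),'axes',(r.inv().as_matrix()@T[:3,:3].T).round(3),f)
plan([.34,-.13,.30],pose(0,35),10)
E
```

```text
t 1.8 p [ 0.1878 -0.5435  0.2393] yaw 19.07 z [ 0. -0. -1.] q6 -0.12 w 0.08548690603602886
cam in tool [ 0.06626197  0.00051289 -0.135724  ] axes [[ 0.001 -0.966 -0.257]
 [ 1.     0.001 -0.   ]
 [ 0.    -0.257  0.966]] 348.7040320678121
[2.79, -3.41, -0.61, -0.58, 3.47, 1.85, -1],
[2.71, -3.49, -0.48, -0.58, 3.47, 1.85, -1],
[2.62, -3.58, -0.35, -0.58, 3.47, 1.85, -1],
[2.52, -3.66, -0.23, -0.58, 3.47, 1.85, -1],
[2.41, -3.73, -0.12, -0.58, 3.47, 1.85, -1]
--
[2.3, -3.81, -0.02, -0.58, 3.47, 1.85, -1],
[2.17, -3.88, 0.08, -0.58, 3.47, 1.85, -1],
[2.04, -3.95, 0.17, -0.58, 3.47, 1.85, -1],
[1.9, -4.02, 0.25, -0.58, 3.47, 1.85, -1],
[1.75, -4.08, 0.32, -0.58, 3.47, 1.85, -1]
--
```

Run:
```python
from h import *
plan([.385,-.14,.185],pose(0,60),10)
```

```text
[3.18, -3.17, 0.54, -1.0, 5.94, 1.73, -1],
[3.01, -3.27, 0.81, -1.0, 5.94, 1.73, -1],
[2.82, -3.38, 1.05, -1.0, 5.94, 1.73, -1],
[2.59, -3.48, 1.27, -1.0, 5.94, 1.73, -1],
[2.34, -3.58, 1.47, -1.0, 5.94, 1.73, -1]
--
[2.07, -3.67, 1.63, -1.0, 5.94, 1.73, -1],
[1.78, -3.76, 1.77, -1.0, 5.94, 1.73, -1],
[1.48, -3.84, 1.87, -1.0, 5.94, 1.73, -1],
[1.16, -3.92, 1.94, -1.0, 5.94, 1.73, -1],
[0.84, -3.98, 1.98, -1.0, 5.94, 1.73, -1]
--
```

servo_tool --pt "3.2 -3.2 0.5 -1 6 1.7 -1" --pt "3 -3.3 0.8 -1 6 1.7 -1" --pt "2.8 -3.4 1 -1 6 1.7 -1" --pt "2.6 -3.5 1.3 -1 6 1.7 -1" --pt "2.3 -3.6 1.5 -1 6 1.7 -1"

```text
clock: 2.3
position: [0.2863, -0.3396, 0.2131]
ee_rot: [0.001, 0.961, 0.087, 0.264]
contact_force: [-0.5, 0.7, 0.2]
width: 0.0848
gripper_force: 0.0
```

servo_tool --pt "2.1 -3.7 1.6 -1 6 1.7 -1" --pt "1.8 -3.8 1.8 -1 6 1.7 -1" --pt "1.5 -3.8 1.9 -1 6 1.7 -1" --pt "1.2 -3.9 1.9 -1 6 1.7 -1" --pt "0.8 -4 2 -1 6 1.7 -1"

```text
clock: 2.8
position: [0.3831, -0.1403, 0.1872]
ee_rot: [0.002, 0.865, 0.004, 0.502]
contact_force: [1.4, 0.1, -1.8]
width: 0.0853
gripper_force: 0.0
```

Run:
```python
from h import *
s,r=st()
shot('wrist','w1.png')
for l in ['beech_bore','walnut_bore','rail_beech','vise']:
    print(l,[(np.round(x['at'],1).tolist(),round(x['p'],2)) for x in finder.tip_of(l,'wrist')[:3]])
im=shot('top','t1.png')
for l in ['chisel','plane','mallet','glue_center','gauge_go','gauge_nogo','gauge_center']:
    print(l,[(np.round(x['at'],1).tolist(),round(x['p'],2),onz('top',x['at'],.019)[:2].round(3)) for x in finder.tip_of(l,'top')[:3]])
```

```text
t 2.8 p [ 0.3831 -0.1403  0.1872] yaw 1.07 z [ 0.868  0.002 -0.496] q6 -1.04 w 0.0853419794114076
beech_bore [([264.7, 101.6], 0.82)]
walnut_bore []
rail_beech []
vise [([312.1, 218.6], 0.73)]
chisel [([328.3, 238.7], 0.58, array([ 0.395, -0.105]))]
plane [([185.6, 269.6], 0.58, array([0.31 , 0.342]))]
mallet [([161.2, 210.4], 0.59, array([0.499, 0.421]))]
glue_center [([220.1, 131.9], 0.83, array([0.755, 0.233])), ([224.8, 160.6], 0.66, array([0.658, 0.218])), ([336.8, 165.9], 0.57, array([ 0.63 , -0.143]))]
gauge_go [([213.4, 242.2], 0.65, array([0.393, 0.256]))]
gauge_nogo [([259.5, 203.1], 0.81, array([0.514, 0.109])), ([186.2, 270.9], 0.26, array([0.306, 0.34 ]))]
gauge_center [([237.2, 222.5], 0.76, array([0.454, 0.181])), ([329.5, 173.6], 0.41, array([ 0.605, -0.118]))]
```

View pics/w1.png

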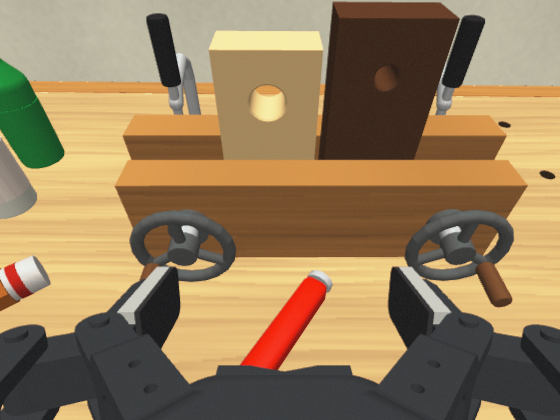

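The wrist view shows the beech rail's bore at about (267,103), its front face spanning columns 214–321 with the top edge at row 50, and the walnut bore at (386,78). The handwheels, the chisel handle between the fingers and the gauge's no-go end at (30,275) also show.

```bash
cat > bore.py <<'E'
from h import *
from scipy.optimize import least_squares
def measure(im,cam='wrist',seed=(240,130),tol=14,guess=(.585,-.123,.165,0),dbg=True):
    blur=cv2.GaussianBlur(im,(3,3),0).astype(int)
    c=np.median(blur[seed[1]-3:seed[1]+4,seed[0]-3:seed[0]+4].reshape(-1,3),0)
    m=(np.abs(blur-c).max(2)<tol).astype(np.uint8)
    n,l=cv2.connectedComponents(m);m=(l==l[seed[1],seed[0]]).astype(np.uint8)
    cs,h=cv2.findContours(m,cv2.RETR_CCOMP,cv2.CHAIN_APPROX_NONE)
    hole=max([k for k,hh in zip(cs,h[0]) if hh[3]>=0],key=cv2.contourArea);e=cv2.fitEllipse(hole)
    ys,xs=np.nonzero(m);print('colour',c,'ellipse',np.round(e[0],2),np.round(e[1],2),'face',xs.min(),xs.max(),ys.min(),ys.max())
    v0,v1=ys.min(),ys.max();hc=hole[:,0,:].astype(float)
    rows=range(v0+8,v1-8,3);le=np.array([(np.nonzero(m[v])[0].min()-.5,v) for v in rows]);re=np.array([(np.nonzero(m[v])[0].max()+.5,v) for v in rows])
    u0,u1=int(le[0,0]),int(re[0,0]);te=np.array([(u,np.nonzero(m[:,u])[0].min()-.5) for u in range(u0+8,u1-8,3)])
    f,cx,cy,T=cal(cam)
    def res(p):
        x,y,z,yaw=p;X=np.array([np.cos(yaw),np.sin(yaw),0]);Y=np.array([-X[1],X[0],0]);Z=np.array([0,0,1.]);C=np.array([x,y,z])
        def back(q):
            d=np.c_[(q[:,0]-cx)/f,(q[:,1]-cy)/f,np.ones(len(q))]@T[:3,:3];o=-T[:3,:3].T@T[:3,3]
            t=((C-o)@X)/(d@X);P=o+d*t[:,None]-C;return P@Y,P@Z
        a,b=back(hc);h_=np.hypot(a,b)-.016
        return np.r_[h_*1.0,(back(le)[0]-.045),(back(re)[0]+.045),(back(te)[1]-.045)]*1000
    s=least_squares(res,guess,loss='soft_l1');r=res(s.x);k=len(hc);print('fit',s.x.round(4),'yaw deg',np.degrees(s.x[3]).round(2),'rms mm hole %.2f L %.2f R %.2f T %.2f'%(np.sqrt((r[:k]**2).mean()),r[k:k+len(le)].mean(),r[k+len(le):k+len(le)+len(re)].mean(),r[-len(te):].mean()))
    return s.x
E
python3 - <<'E'
from bore import *
s,r=st();measure(cv2.imread('pics/w1.png')[:,:,::-1])
x=onz('wrist',[30,275],.019);print(x)
E
```

```text
t 3.45 p [ 0.3829 -0.1421  0.187 ] yaw 0.87 z [ 0.867  0.006 -0.498] q6 -1.04 w 0.08521650583087415
colour [163. 135.  92.] ellipse [267.51 103.54] [37.01 39.52] face 210 321 51 159
fit [ 0.5856 -0.1259  0.1649  0.0337] yaw deg 1.93 rms mm hole 1.72 L -0.52 R 0.84 T 0.15
[0.50481614 0.11538034 0.019     ]
```

Run:
```python
from bore import *
s,r=st();im=shot('wrist','w2.png');s,r=st();b=measure(im)
measure(im,tol=25)
d=cv2.resize(im[30:170,200:340],None,fx=4,fy=4,interpolation=cv2.INTER_CUBIC)
f,cx,cy,T=cal('wrist');X=np.array([np.cos(b[3]),np.sin(b[3]),0]);Y=np.array([-X[1],X[0],0])
for t in np.linspace(0,6.28,80):
    p=proj('wrist',b[:3]+.016*np.cos(t)*Y+.016*np.sin(t)*np.array([0,0,1]));q=((p-[200,30]+.5)*4).astype(int);cv2.circle(d,tuple(map(int,q)),1,(0,0,255),-1)
for yy in (-.045,.045):
    p=proj('wrist',b[:3]+yy*Y+[0,0,.045]);q=((p-[200,30]+.5)*4).astype(int);cv2.circle(d,tuple(map(int,q)),3,(255,0,0),-1)
cv2.imwrite('pics/w2c.png',d[:,:,::-1])
```

```text
t 3.45 p [ 0.3829 -0.1421  0.187 ] yaw 0.87 z [ 0.867  0.006 -0.498] q6 -1.04 w 0.08521650583087415
t 3.5 p [ 0.3829 -0.1419  0.187 ] yaw 0.82 z [ 0.867  0.006 -0.498] q6 -1.04 w 0.08516074084151799
colour [163. 135.  92.] ellipse [266.12 102.83] [37.16 39.64] face 208 320 50 158
fit [ 0.5853 -0.1245  0.1656  0.0316] yaw deg 1.81 rms mm hole 1.72 L -0.53 R 0.85 T 0.18
colour [163. 135.  92.] ellipse [266.18 102.84] [35.78 38.56] face 208 320 50 159
fit [ 0.5846 -0.1244  0.1659  0.0382] yaw deg 2.19 rms mm hole 1.33 L -0.32 R 0.57 T 0.16
```

View pics/w2c.png

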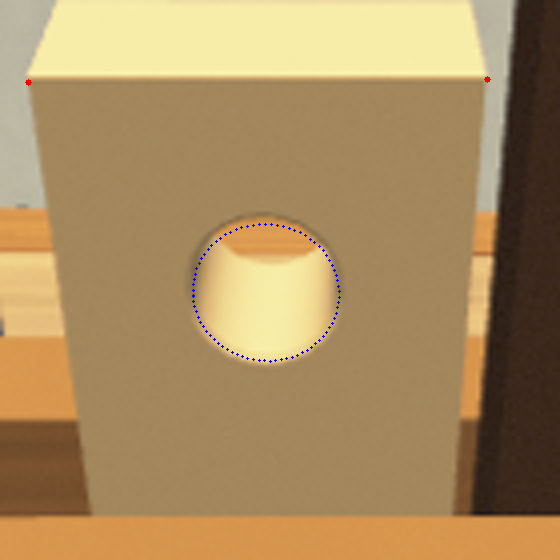

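The overlay agrees with the rail: the fitted rim lies on the bore at crop (266,290), perhaps 1 mm low at the top edge, and the face corners match.

```bash
cat >> h.py <<'E'
def plan2(p,y0,y1,t0,t1,n,g=-1):
    s=manip.get_state();q=s['ee_rot'];r=R.from_quat([q[1],q[2],q[3],q[0]]);d=(np.array(p)-np.array(s['position']))/n
    for i in range(n):
        a=(i+1)/n;r2=pose(y0+(y1-y0)*a,t0+(t1-t0)*a);rv=(r.inv()*r2).as_rotvec(degrees=True)
        print(np.round(np.r_[r.inv().apply(d)*100,rv],1).tolist()+[g],end=',\n' if i%5<4 else '\n--\n');r=r2
E
python3 - <<'E'
from h import *
s,r=st();print(np.round(s['qpos'],3))
im=cv2.imread('pics/w2.png').astype(int)
P=[]
for u in list(range(150,500,10)):
    col=im[170:200,u].sum(1);k=np.argmax(-np.diff(col));P.append(onz('wrist',[u,170+k+.5],.105))
P=np.array(P);k=np.polyfit(P[:,1],P[:,0],1);print('jaw yaw deg',np.degrees(np.arctan(-k[0])),'x at y=-.17',np.polyval(k,-.17),'res',np.std(P[:,0]-np.polyval(k,P[:,1])))
plan2([.455,.177,.24],0.8,132,60,0,20)
E
```

```text
t 3.5 p [ 0.3829 -0.1419  0.187 ] yaw 0.82 z [ 0.867  0.006 -0.498] q6 -1.04 w 0.08516074084151799
[-1.541  0.011  2.655  1.333  1.102 -1.036]
jaw yaw deg 0.7350035272466611 x at y=-.17 0.5479182297171545 res 8.938248746612038e-17
[0.4, -1.6, 0.2, 6.0, -3.1, -3.4, -1],
[0.5, -1.5, 0.3, 5.4, -3.0, -3.7, -1],
[0.6, -1.5, 0.4, 5.2, -3.0, -4.0, -1],
[0.8, -1.4, 0.5, 5.0, -3.0, -4.3, -1],
[0.9, -1.3, 0.6, 4.8, -3.0, -4.5, -1]
--
[1.0, -1.1, 0.6, 4.5, -3.0, -4.8, -1],
[1.1, -1.0, 0.7, 4.3, -3.0, -5.0, -1],
[1.3, -0.8, 0.7, 4.0, -3.0, -5.2, -1],
[1.4, -0.7, 0.7, 3.7, -3.0, -5.4, -1],
[1.5, -0.5, 0.6, 3.4, -3.0, -5.6, -1]
--
[1.5, -0.3, 0.6, 3.1, -3.0, -5.8, -1],
[1.6, -0.1, 0.5, 2.8, -3.0, -5.9, -1],
[1.6, 0.1, 0.4, 2.5, -3.0, -6.1, -1],
[1.6, 0.3, 0.3, 2.2, -3.0, -6.2, -1],
[1.6, 0.4, 0.2, 1.9, -3.0, -6.3, -1]
--
[1.5, 0.6, 0.1, 1.5, -3.0, -6.4, -1],
[1.5, 0.8, 0.0, 1.2, -3.0, -6.5, -1],
[1.4, 0.9, -0.1, 0.9, -3.0, -6.5, -1],
[1.2, 1.1, -0.1, 0.5, -3.0, -6.5, -1],
[1.1, 1.2, -0.2, 0.2, -3.0, -6.6, -1]
--
```

servo_tool --pt "0.4 -1.6 0.2 6.0 -3.1 -3.4 -1" --pt "0.5 -1.5 0.3 5.4 -3.0 -3.7 -1" --pt "0.6 -1.5 0.4 5.2 -3.0 -4.0 -1" --pt "0.8 -1.4 0.5 5.0 -3.0 -4.3 -1" --pt "0.9 -1.3 0.6 4.8 -3.0 -4.5 -1"

```text
clock: 4.0
position: [0.3997, -0.0609, 0.2005]
ee_rot: [-0.112, 0.884, 0.269, 0.365]
contact_force: [0.3, 0.3, -1.0]
width: 0.0855
gripper_force: 0.0
```

servo_tool --pt "1.0 -1.1 0.6 4.5 -3.0 -4.8 -1" --pt "1.1 -1.0 0.7 4.3 -3.0 -5.0 -1" --pt "1.3 -0.8 0.7 4.0 -3.0 -5.2 -1" --pt "1.4 -0.7 0.7 3.7 -3.0 -5.4 -1" --pt "1.5 -0.5 0.6 3.4 -3.0 -5.6 -1"

```text
clock: 4.5
position: [0.4178, 0.0197, 0.2139]
ee_rot: [-0.142, 0.807, 0.531, 0.216]
contact_force: [0.3, -0.4, 0.0]
width: 0.0854
gripper_force: 0.0
```

Run:
```python
from h import *
s,r=st();print(np.round(s['qpos'],3))
plan([.455,.177,.24],pose(132),10)
```

```text
t 4.5 p [0.4178 0.0197 0.2139] yaw 66.73 z [ 0.197  0.459 -0.866] q6 -0.39 w 0.0853669336367487
[-0.578  0.033  2.004  0.544  1.252 -0.385]
[1.51, -0.28, 0.57, 1.7, -2.66, -6.37, -1],
[1.56, -0.09, 0.5, 1.7, -2.66, -6.37, -1],
[1.58, 0.1, 0.43, 1.7, -2.66, -6.37, -1],
[1.57, 0.28, 0.35, 1.7, -2.66, -6.37, -1],
[1.55, 0.47, 0.27, 1.7, -2.66, -6.37, -1]
--
[1.5, 0.64, 0.18, 1.7, -2.66, -6.37, -1],
[1.42, 0.81, 0.09, 1.7, -2.66, -6.37, -1],
[1.33, 0.96, 0.0, 1.7, -2.66, -6.37, -1],
[1.21, 1.1, -0.09, 1.7, -2.66, -6.37, -1],
[1.07, 1.23, -0.18, 1.7, -2.66, -6.37, -1]
--
```

servo_tool --pt "1.5 -0.3 0.6 1.7 -2.7 -6.4 -1" --pt "1.6 -0.1 0.5 1.7 -2.7 -6.4 -1" --pt "1.6 0.1 0.4 1.7 -2.7 -6.4 -1" --pt "1.6 0.3 0.3 1.7 -2.7 -6.4 -1" --pt "1.5 0.5 0.3 1.7 -2.7 -6.4 -1"

```text
clock: 5.0
position: [0.4369, 0.0988, 0.2275]
ee_rot: [-0.073, 0.636, 0.76, 0.112]
contact_force: [0.0, -0.4, -0.5]
width: 0.0853
gripper_force: 0.0
```

servo_tool --pt "1.5 0.6 0.2 1.7 -2.7 -6.4 -1" --pt "1.4 0.8 0.1 1.7 -2.7 -6.4 -1" --pt "1.3 1.0 0 1.7 -2.7 -6.4 -1" --pt "1.2 1.1 -0.1 1.7 -2.7 -6.4 -1" --pt "1.1 1.2 -0.2 1.7 -2.7 -6.4 -1"

```text
clock: 5.5
position: [0.4553, 0.1772, 0.2402]
ee_rot: [0.003, 0.405, 0.914, -0.002]
contact_force: [0.5, -0.3, -0.2]
width: 0.0853
gripper_force: 0.0
```

Run:
```python
from h import *
optics.get_image('top');optics.get_image('top');optics.get_image('top')
s,r=st();print(np.round(s['qpos'],3));shot('wrist','w3.png');st()
for l in ['gauge_center','gauge_go','gauge_nogo']:
    print(l,[(np.round(x['at'],1).tolist(),round(x['p'],2),onz('wrist',x['at'],.019).round(4)) for x in finder.tip_of(l,'wrist')[:2]])
for x in finder.silhouettes('gauge','wrist')[:1]:
    c=np.argwhere(x['region'])[:,::-1];print(x['p'],x['box'],cv2.minAreaRect(c.astype(np.float32)))
```

```text
t 5.65 p [0.4549 0.1778 0.2399] yaw 132.14 z [ 0.003 -0.004 -1.   ] q6 -0.5 w 0.08530515493098584
[ 0.234  0.144  1.679 -0.005  1.317 -0.501]
t 5.7 p [0.4547 0.1768 0.2397] yaw 132.03 z [ 0.002 -0.005 -1.   ] q6 -0.5 w 0.08539622737570612
gauge_center [([280.5, 193.3], 0.81, array([0.4588, 0.1677, 0.019 ]))]
gauge_go [([292.0, 79.9], 0.64, array([0.3933, 0.2572, 0.019 ]))]
gauge_nogo [([280.1, 269.1], 0.61, array([0.5158, 0.1031, 0.019 ]))]
0.9 [284.8, 178.3, 42.1, 192.8] ((282.7212829589844, 177.50912475585938), (38.585758209228516, 191.37342834472656), 2.361374616622925)
```

View pics/w3.png

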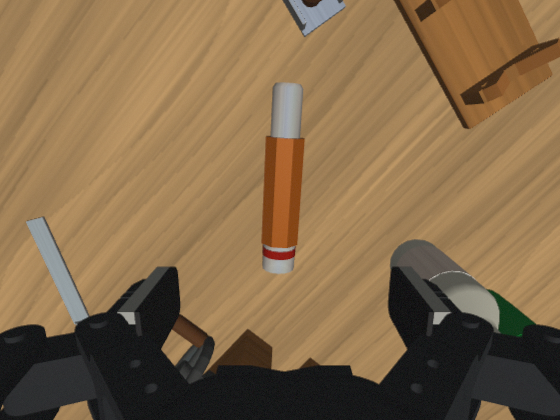

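The wrist view shows the gauge with its go tip at about (288,84), shoulders at rows 137 and 246, and the no-go end at (279,272). The cradle is upper right and the bottle is right of the right finger, well clear of the gauge.

Run:
```python
from h import *
im=cv2.imread('pics/w3.png')
h=cv2.cvtColor(im,cv2.COLOR_BGR2HSV)
x=finder.silhouettes('gauge','wrist')  # newest wrist pic
reg=x[0]['region']
rows=[];
for v in range(88,266,4):
    u=np.nonzero(reg[v])[0];rows.append((u.mean(),v,len(u)))
rows=np.array(rows);k=np.polyfit(rows[:,1],rows[:,0],1);print('line',k,'widths',rows[::4,2])
P=np.array([onz('wrist',[np.polyval(k,v),v],.019) for v in (95,260)]);d=P[0]-P[1];yaw=np.degrees(np.arctan2(d[1],d[0]));print('yaw',yaw)
dd=d/np.linalg.norm(d)
vs=np.nonzero(reg.any(1))[0];print(vs.min(),vs.max())
for nm,v,z,off in [('gotip',84,.019,.105),('sh_go',137,.036,.055),('sh_no',246,.038,-.055),('nogo',vs.max(),.019,-.085)]:
    p=onz('wrist',[np.polyval(k,v),v],z);print(nm,p.round(4),'centre',(p-off*dd).round(4))
s,r=st();f,cx,cy,T=cal('wrist');print('cam in tool',r.inv().apply(-T[:3,:3].T@T[:3,3]-s['position']))
```

```text
line [-5.56982872e-02  2.92158454e+02] widths [31. 30. 30. 34. 39. 39. 37. 37. 37. 36. 31. 32.]
yaw 128.7042368225642
82 273
gotip [0.3931 0.2514 0.019 ] centre [0.4588 0.1694 0.019 ]
sh_go [0.4238 0.213  0.036 ] centre [0.4581 0.1701 0.036 ]
sh_no [0.4923 0.1275 0.038 ] centre [0.4579 0.1704 0.038 ]
nogo [0.5167 0.0971 0.019 ] centre [0.4636 0.1635 0.019 ]
t 5.95 p [0.4551 0.1754 0.2401] yaw 131.87 z [ 0.003 -0.004 -1.   ] q6 -0.5 w 0.08561616624140464
cam in tool [ 0.06427428  0.00077727 -0.13571545]
```

Run:
```python
from h import *
plan([.4583,.170,.0125],pose(128.7),10)
```

```text
[-0.05, -0.01, 2.28, -0.0, 0.03, 0.32, -1],
[-0.05, -0.01, 2.28, -0.0, 0.03, 0.32, -1],
[-0.05, -0.01, 2.28, -0.0, 0.03, 0.32, -1],
[-0.05, -0.01, 2.28, -0.0, 0.03, 0.32, -1],
[-0.05, -0.01, 2.28, -0.0, 0.03, 0.32, -1]
--
[-0.05, -0.01, 2.28, -0.0, 0.03, 0.32, -1],
[-0.06, -0.01, 2.28, -0.0, 0.03, 0.32, -1],
[-0.06, -0.01, 2.28, -0.0, 0.03, 0.32, -1],
[-0.06, -0.01, 2.28, -0.0, 0.03, 0.32, -1],
[-0.06, -0.01, 2.28, -0.0, 0.03, 0.32, -1]
--
```

servo_tool --pt "-0.1 0 3.5 0 0 0.6 -1" --pt "-0.1 0 3.5 0 0 0.6 -1" --pt "-0.1 0 3.5 0 0 0.6 -1" --pt "-0.1 0 3.5 0 0 0.6 -1" --pt "-0.1 0 3.5 0 0 0.6 -1"

```text
clock: 6.45
position: [0.4594, 0.171, 0.0643]
ee_rot: [0.003, 0.432, 0.902, -0.001]
contact_force: [0.3, -0.4, -0.6]
width: 0.0857
gripper_force: 0.0
```

Run:
```python
from h import *
s,r=st();plan([.4583,.170,.0125],pose(128.7),4)
```

```text
t 6.45 p [0.4594 0.171  0.0643] yaw 128.86 z [ 0.005 -0.004 -1.   ] q6 -0.46 w 0.08568222253235838
[0.01, -0.04, 1.29, 0.02, 0.09, 0.04, -1],
[0.0, -0.04, 1.29, 0.02, 0.09, 0.04, -1],
[0.0, -0.04, 1.29, 0.02, 0.09, 0.04, -1],
[-0.0, -0.04, 1.29, 0.02, 0.09, 0.04, -1],
```

servo_tool --pt "0 0 1.3 0 0.1 0 -1" --pt "0 0 1.3 0 0.1 0 -1" --pt "0 -0.1 1.3 0 0.1 0 -1" --pt "0 -0.1 1.2 0 0 0 -1" --pt "0 0 0 0 0 0 1" --squeeze 60

```text
clock: 6.95
position: [0.4566, 0.1694, 0.013]
ee_rot: [-0.001, 0.431, 0.902, -0.001]
contact_force: [-0.3, 0.2, 0.3]
width: 0.0735
gripper_force: 0.0
```

servo_tool --pt "0 0 0 0 0 0 1" --pt "0 0 0 0 0 0 1" --pt "0 0 0 0 0 0 1" --pt "0 0 0 0 0 0 1" --pt "0 0 0 0 0 0 1"

```text
clock: 7.45
position: [0.4587, 0.1706, 0.0153]
ee_rot: [0.001, 0.43, 0.903, 0.001]
contact_force: [0.3, -1.3, 6.2]
width: 0.0371
gripper_force: 62.0
```

servo_tool --pt "0 0 -1 0 0 0 1" --pt "0 0 -4 0 0 0 1" --pt "0 0 -5 0 0 0 1" --pt "0 0 -5 0 0 0 1" --pt "0 0 -5 0 0 0 1"

```text
clock: 7.95
position: [0.4565, 0.1705, 0.2162]
ee_rot: [-0.0, 0.43, 0.903, -0.0]
contact_force: [1.8, 0.5, -3.8]
width: 0.0365
gripper_force: 61.6
```

Run:
```python
from h import *
s,r=st();shot('wrist','w4.png');
x=finder.silhouettes('gauge','wrist')[0];reg=x['region'];vs=np.nonzero(reg.any(1))[0];print(x['p'],vs.min(),vs.max())
f,cx,cy,T=cal('wrist');Rc=(r.inv().as_matrix()@T[:3,:3].T);oc=np.array([.0653,.0006,-.1357])
for v in range(vs.min(),vs.max(),10):
    u=np.nonzero(reg[v])[0];print(v,u.min(),u.max(),end='; ')
plan2([.42,-.127,.22],128.9,1.3,0,0,15,1)
```

```text
t 7.95 p [0.4565 0.1705 0.2162] yaw 129.01 z [-0. -0. -1.] q6 -0.47 w 0.03648367778577707
0.97 0 370
0 239 328; 10 240 328; 20 240 328; 30 240 328; 40 240 328; 50 241 328; 60 241 326; 70 240 326; 80 241 326; 90 242 325; 100 242 325; 110 242 325; 120 243 325; 130 242 325; 140 242 325; 150 230 338; 160 231 337; 170 229 337; 180 230 337; 190 231 336; 200 231 336; 210 231 336; 220 231 336; 230 232 335; 240 232 335; 250 233 334; 260 234 333; 270 235 332; 280 236 331; 290 235 332; 300 236 330; 310 237 329; 320 236 330; 330 236 331; 340 236 330; 350 236 330; 360 238 330; [-1.4, -1.5, 0.0, 0.8, 0.4, 8.6, 1],
[-1.6, -1.2, 0.0, 0.0, -0.0, 8.5, 1],
[-1.7, -1.0, 0.0, 0.0, -0.0, 8.5, 1],
[-1.9, -0.7, 0.0, -0.0, -0.0, 8.5, 1],
[-2.0, -0.4, 0.0, 0.0, -0.0, 8.5, 1]
--
[-2.0, -0.2, 0.0, 0.0, -0.0, 8.5, 1],
[-2.0, 0.1, 0.0, 0.0, -0.0, 8.5, 1],
[-2.0, 0.4, 0.0, 0.0, -0.0, 8.5, 1],
[-1.9, 0.7, 0.0, 0.0, -0.0, 8.5, 1],
[-1.7, 1.0, 0.0, 0.0, -0.0, 8.5, 1]
--
[-1.6, 1.2, 0.0, 0.0, -0.0, 8.5, 1],
[-1.4, 1.5, 0.0, -0.0, -0.0, 8.5, 1],
[-1.1, 1.7, 0.0, 0.0, -0.0, 8.5, 1],
[-0.9, 1.8, 0.0, -0.0, -0.0, 8.5, 1],
[-0.6, 1.9, 0.0, 0.0, -0.0, 8.5, 1]
--
```

servo_tool --pt "-1.4 -1.5 0 0 0 8.5 1" --pt "-1.6 -1.2 0 0 0 8.5 1" --pt "-1.7 -1 0 0 0 8.5 1" --pt "-1.9 -0.7 0 0 0 8.5 1" --pt "-2 -0.4 0 0 0 8.5 1"

```text
clock: 8.55
position: [0.4435, 0.0699, 0.2131]
ee_rot: [-0.001, 0.73, 0.683, -0.001]
contact_force: [0.6, -0.7, -2.4]
width: 0.0368
gripper_force: 61.5
```

servo_tool --pt "-2 -0.2 0 0 0 8.5 1" --pt "-2 0.1 0 0 0 8.5 1" --pt "-2 0.4 0 0 0 8.5 1" --pt "-1.9 0.7 0 0 0 8.5 1" --pt "-1.7 1 0 0 0 8.5 1"

```text
clock: 9.05
position: [0.4283, -0.0292, 0.2131]
ee_rot: [-0.001, 0.928, 0.372, -0.001]
contact_force: [0.7, -0.5, -2.4]
width: 0.0366
gripper_force: 61.6
```

servo_tool --pt "-1.6 1.2 0 0 0 8.5 1" --pt "-1.4 1.5 0 0 0 8.5 1" --pt "-1.1 1.7 0 0 0 8.5 1" --pt "-0.9 1.8 0 0 0 8.5 1" --pt "-0.6 1.9 0 0 0 8.5 1"

```text
clock: 9.55
position: [0.4152, -0.1288, 0.2131]
ee_rot: [-0.001, 1.0, 0.01, -0.001]
contact_force: [-0.3, -0.5, -3.1]
width: 0.0368
gripper_force: 61.6
```

```bash
cat > inhand.py <<'E'
from h import *
from scipy.optimize import least_squares
def inhand(n=1):
    optics.get_image('top');optics.get_image('top');optics.get_image('top')
    s,r=st();im=shot('wrist','ih%d.png'%n);f,cx,cy,T=cal('wrist');print('cx',cx,cy)
    q=manip.get_state()['ee_rot'];r=R.from_quat([q[1],q[2],q[3],q[0]])
    Rc=r.inv().as_matrix()@T[:3,:3].T;oc=r.inv().apply(-T[:3,:3].T@T[:3,3]-manip.get_state()['position'])
    reg=finder.silhouettes('gauge','wrist')[0]['region'];vs=np.nonzero(reg.any(1))[0];print('rows',vs.min(),vs.max())
    px=[]
    for v in range(max(5,vs.min()+12),136,5):
        u=np.nonzero(reg[v])[0];px+=[(u.min(),v),(u.max()+1,v)]
    px=np.array(px,float);d=np.c_[(px[:,0]-cx)/f,(px[:,1]+.5-cy)/f,np.ones(len(px))]@Rc.T
    def res(p):
        a=np.array([1,p[2],p[3]]);a/=np.linalg.norm(a);A=np.array([.08,p[0],p[1]]);nn=np.cross(d,a);return (np.abs((A-oc)@nn.T)/np.linalg.norm(nn,axis=1)-.015)*1000
    k=least_squares(res,[0,0,0,0]);print('cam',oc.round(4),'y,z at x=80mm',k.x[:2].round(4),'slopes deg y,z',np.degrees(k.x[2:]).round(2),'rms',np.sqrt((k.fun**2).mean()))
E
python3 - <<'E'
from inhand import *
inhand(1)
E
```

```text
t 9.7 p [ 0.4156 -0.1288  0.2133] yaw 1.48 z [-0.002  0.001 -1.   ] q6 1.08 w 0.03709856401991959
cx 283.70888417984685 214.71441464003433
rows 0 370
cam [ 0.0664  0.0002 -0.1358] y,z at x=80mm [ 0.0002 -0.0044] slopes deg y,z [-0.07  3.53] rms 0.15701590622060607
```

View pics/ih1.png

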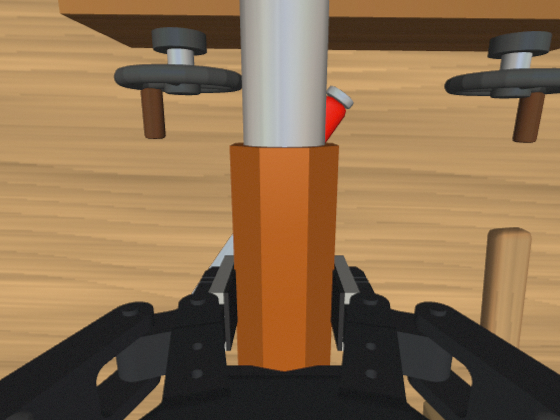

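The gauge sits straight between the pads, centred at about column 284 with the shoulder at row 147. The vise and handwheels show beneath it. I'll check its pitch in the side view before lining up.

Run:
```python
from h import *
optics.get_image('scene');s,r=st()
x=finder.silhouettes('gauge','scene')[0];print(x['p'],x['box'])
reg=x['region'];c=np.argwhere(reg)[:,::-1].astype(np.float32);L=cv2.fitLine(c,cv2.DIST_L2,0,.01,.01).ravel();print('obs angle',np.degrees(np.arctan2(L[1],L[0])),'thru',L[2:],len(c))
for l in ['gauge_go','gauge_center','gauge_nogo']: print(l,[(np.round(q['at'],1),round(q['p'],2)) for q in finder.tip_of(l,'scene')[:1]])
m=r.as_matrix()
for sl in (-2,0,2,3.5,5):
    a=m@np.array([np.cos(np.radians(sl)),0,np.sin(np.radians(sl))]);C=s['position']+m@np.array([0,0,-.0045])
    A=proj('scene',C+a*.105);B=proj('scene',C-a*.085);dd=B-A;print(sl,A.round(1),B.round(1),np.degrees(np.arctan2(dd[1],dd[0])))
```

```text
t 9.85 p [ 0.416  -0.1277  0.2137] yaw 1.6 z [-0.001  0.001 -1.   ] q6 1.08 w 0.03688553642041935
0.76 [237.2, 217.2, 27.3, 27.7]
obs angle 40.578354 thru [234.12051 219.36786] 473
gauge_go [(array([248.6, 232.2]), 0.8)]
gauge_center [(array([224.2, 213.6]), 0.74)]
gauge_nogo []
-2 [247.6 228.6] [205.8 199.1] -144.78988411362366
0 [247.7 229.6] [205.6 198.3] -143.32874011617548
2 [247.7 230.5] [205.5 197.5] -141.93472467593176
3.5 [247.8 231.3] [205.5 196.9] -140.92954392273006
5 [247.8 232. ] [205.4 196.4] -139.95625925873
```

Run:
```python
from h import *
from scipy.optimize import least_squares
optics.get_image('wrist');s,r=st();f,cx,cy,T=cal('wrist');m=r.inv().as_matrix();Rc=m@T[:3,:3].T
oc=np.array([.0664,.0003,-.1358])
reg=finder.silhouettes('gauge','wrist')[0]['region']
def rows(a,b):
    L=[];Rr=[]
    for v in range(a,b,4):
        u=np.nonzero(reg[v])[0];L.append((u.min(),v+.5));Rr.append((u.max()+1,v+.5))
    g=lambda q:np.c_[(np.array(q)[:,0]-cx)/f,(np.array(q)[:,1]-cy)/f,np.ones(len(q))]@Rc.T
    return g(L),g(Rr)
c1,c2=rows(6,138);h1,h2=rows(156,245)
def dist(d,A,a):
    n=np.cross(d,a);return ((A-oc)@n.T)/np.linalg.norm(n,axis=1)
def res(p,w):
    a=np.array([1,p[2],p[3]]);a/=np.linalg.norm(a);A=np.array([0,p[0],p[1]]);up=np.array([p[3],0,-1.]);up/=np.linalg.norm(up);Y=np.array([-p[2],1,0])
    o=[]
    if 'c' in w: o+=[np.abs(dist(np.r_[c1,c2],A,a))-.015]
    if 'h' in w: o+=[dist(h1,A-.019*Y+.00787*up,a),dist(h2,A+.019*Y+.00787*up,a)]
    return np.concatenate(o)*1000
for w in ('c','h','ch'):
    k=least_squares(res,[0,0,0,0],args=(w,));print(w,'y,z at centre',k.x[:2].round(4),'slopes',np.degrees(k.x[2:]).round(2),np.sqrt((k.fun**2).mean()).round(3))
```

```text
t 10.1 p [ 0.4166 -0.1282  0.2142] yaw 1.58 z [ 0.001  0.    -1.   ] q6 1.08 w 0.036727818887429244
c y,z at centre [ 0.0004 -0.0038] slopes [ 0.   -0.01] 0.111
h y,z at centre [ 0.0003 -0.0055] slopes [0.22 0.24] 0.136
ch y,z at centre [ 0.0004 -0.0063] slopes [-0.02  1.59] 0.132
```

Run:
```python
from h import *
plan([.462,-.1277,.162],pose(1.4),5,1)
```

```text
[0.91, 0.01, 1.05, 0.0, -0.01, 0.03, 1],
[0.91, 0.01, 1.05, 0.0, -0.01, 0.03, 1],
[0.91, 0.01, 1.05, 0.0, -0.01, 0.03, 1],
[0.91, 0.01, 1.05, 0.0, -0.01, 0.03, 1],
[0.91, 0.01, 1.05, 0.0, -0.01, 0.03, 1]
--
```

servo_tool --pt "0.9 0 1.3 0 0 0 1" --pt "0.9 0 1.3 0 0 0 1" --pt "0.9 0 1.3 0 0 0 1" --pt "0.9 0 1.3 0 0 0 1" --pt "0.9 0 0 0 0 0 1"

```text
clock: 10.65
position: [0.4609, -0.1269, 0.1603]
ee_rot: [-0.001, 1.0, 0.013, -0.002]
contact_force: [-0.1, 0.1, -2.8]
width: 0.0364
gripper_force: 61.5
```

Run:
```python
from h import *
for i in range(4):
    optics.get_image('top');s,r=st();print(np.round(s['contact_force'],1),np.round(s['moment'],2))
```

```text
t 10.7 p [ 0.4635 -0.1275  0.1614] yaw 1.51 z [ 0.001  0.    -1.   ] q6 1.13 w 0.036617319796291216
[ 1.6  0.5 -1.7] [ 0.03 -0.04  0.03]
t 10.75 p [ 0.4632 -0.1278  0.1621] yaw 1.54 z [ 0.001 -0.    -1.   ] q6 1.13 w 0.036534250561780585
[-0.9 -0.4 -2.5] [ 0.01 -0.03  0.  ]
t 10.8 p [ 0.4625 -0.1277  0.1624] yaw 1.54 z [ 0.001 -0.    -1.   ] q6 1.13 w 0.03628337563848316
[ 0.5 -0.6 -2.1] [ 0.03  0.01 -0.01]
t 10.85 p [ 0.462  -0.1277  0.1626] yaw 1.53 z [ 0.001 -0.    -1.   ] q6 1.13 w 0.03655925083183322
[-0.1  0.4 -3.2] [ 0.01  0.02 -0.02]
```

servo_tool --pt "0.5 0 0 0 0 0 1" --pt "0.5 0 0 0 0 0 1" --pt "0.4 0 0 0 0 0 1" --pt "0.3 0 0 0 0 0 1" --pt "0.3 0 0 0 0 0 1"

```text
clock: 11.35
position: [0.4818, -0.127, 0.1623]
ee_rot: [0.0, 1.0, 0.013, 0.0]
contact_force: [0.3, -0.2, -3.6]
width: 0.037
gripper_force: 61.6
```

Run:
```python
from h import *
for i in range(3):
    optics.get_image('top');s,r=st();print(np.round(s['contact_force'],1),np.round(s['moment'],2))
```

```text
t 11.4 p [ 0.4823 -0.1271  0.1623] yaw 1.5 z [ 0.001 -0.    -1.   ] q6 1.15 w 0.036655139266320406
[ 1.  -0.5 -3.4] [-0.   -0.04 -0.05]
t 11.45 p [ 0.482  -0.1271  0.1623] yaw 1.51 z [ 0.001 -0.    -1.   ] q6 1.15 w 0.036555265828046225
[ 0.2  0.1 -3.5] [-0.01  0.1   0.02]
t 11.5 p [ 0.4817 -0.127   0.1622] yaw 1.51 z [ 0. -0. -1.] q6 1.15 w 0.03676334451638056
[ 0.1  0.1 -3. ] [-0.02  0.05 -0.05]
```

Tip should be about at the face and there is no force yet. I'll go on in small steps.

servo_tool --pt "0.2 0 0 0 0 0 1" --pt "0.2 0 0 0 0 0 1" --pt "0.1 0 0 0 0 0 1" --pt "0.1 0 0 0 0 0 1" --pt "0 0 0 0 0 0 1"

```text
clock: 12.0
position: [0.4877, -0.1269, 0.1623]
ee_rot: [0.0, 1.0, 0.013, 0.0]
contact_force: [0.8, 0.5, -3.5]
width: 0.0367
gripper_force: 61.6
```

servo_tool --pt "0.2 0 0 0 0 0 1" --pt "0.2 0 0 0 0 0 1" --pt "0.1 0 0 0 0 0 1" --pt "0.1 0 0 0 0 0 1" --pt "0 0 0 0 0 0 1"

```text
clock: 12.5
position: [0.4938, -0.1267, 0.1623]
ee_rot: [0.0, 1.0, 0.013, 0.0]
contact_force: [0.7, -0.5, -3.3]
width: 0.0368
gripper_force: 61.5
```

servo_tool --pt "0.3 0 0 0 0 0 1" --pt "0.3 0 0 0 0 0 1" --pt "0.3 0 0 0 0 0 1" --pt "0.3 0 0 0 0 0 1" --pt "0 0 0 0 0 0 1"

```text
clock: 13.0
position: [0.5063, -0.1265, 0.1623]
ee_rot: [0.0, 1.0, 0.013, 0.001]
contact_force: [-0.4, 0.1, -4.5]
width: 0.0367
gripper_force: 61.5
```

servo_tool --pt "0.3 0 0 0 0 0 1" --pt "0.3 0 0 0 0 0 1" --pt "0.3 0 0 0 0 0 1" --pt "0.3 0 0 0 0 0 1" --pt "0 0 0 0 0 0 1"

```text
clock: 13.5
position: [0.5183, -0.1262, 0.1623]
ee_rot: [0.0, 1.0, 0.013, 0.001]
contact_force: [-0.0, -1.1, -4.0]
width: 0.0367
gripper_force: 61.5
```

servo_tool --pt "0.3 0 0 0 0 0 1" --pt "0.2 0 0 0 0 0 1" --pt "0.2 0 0 0 0 0 1" --pt "0.1 0 0 0 0 0 1" --pt "0 0 0 0 0 0 1"

```text
clock: 14.0
position: [0.5258, -0.1259, 0.1623]
ee_rot: [0.0, 1.0, 0.013, 0.0]
contact_force: [0.3, -1.0, -3.3]
width: 0.0366
gripper_force: 61.5
```

servo_tool --pt "0.1 0 0 0 0 0 1" --pt "0.1 0 0 0 0 0 1" --pt "0.1 0 0 0 0 0 1" --pt "0.1 0 0 0 0 0 1" --pt "0 0 0 0 0 0 1"

```text
clock: 14.5
position: [0.5272, -0.1258, 0.1622]
ee_rot: [0.0, 1.0, 0.013, -0.002]
contact_force: [-6.8, -2.1, -1.2]
width: 0.0369
gripper_force: 62.0
```

servo_tool --pt "0.1 0 0 0 0 0 1" --pt "0.1 0 0 0 0 0 1" --pt "0 0 0 0 0 0 1" --pt "0 0 0 0 0 0 1" --pt "0 0 0 0 0 0 1"

```text
clock: 15.0
position: [0.5272, -0.1257, 0.1622]
ee_rot: [0.0, 1.0, 0.013, -0.004]
contact_force: [-11.5, -1.9, 2.6]
width: 0.0366
gripper_force: 62.3
```

Run:
```python
from h import *
im=shot('scene','s2.png');s,r=st();print(np.round(s['contact_force'],1),np.round(s['moment'],2))
cv2.imwrite('pics/s2c.png',cv2.resize(cv2.imread('pics/s2.png')[200:310,170:310],None,fx=4,fy=4,interpolation=cv2.INTER_CUBIC))
for l in ['gauge_go','gauge_center']: print([(q['at'],q['p']) for q in finder.tip_of(l,'scene')[:1]])
```

```text
t 15.05 p [ 0.5272 -0.1257  0.1622] yaw 1.5 z [-0.008 -0.    -1.   ] q6 1.19 w 0.03677027813935417
[-10.8  -1.7   3.2] [-0.32  1.48 -0.21]
[([276.7, 265.6], 0.51)]
[([248.1, 246.4], 0.64)]
```

View pics/s2c.png

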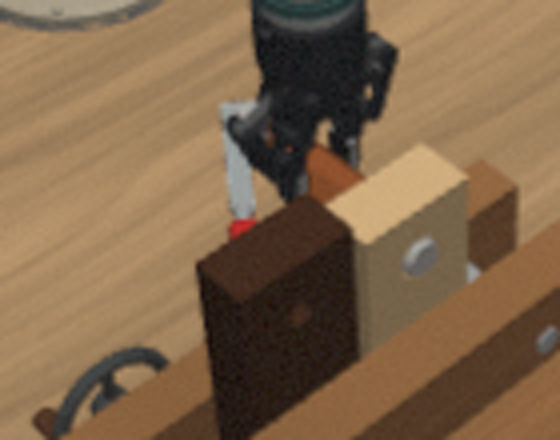

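The crop shows the go tip standing out behind the beech rail at (422,257), so it is fully home. Now drawing it straight out.

servo_tool --pt "-0.5 0 0 0 0 0 1" --pt "-1 0 0 0 0 0 1" --pt "-1.5 0 0 0 0 0 1" --pt "-2 0 0 0 0 0 1" --pt "-2.5 0 0 0 0 0 1"

```text
clock: 15.65
position: [0.4557, -0.1276, 0.1624]
ee_rot: [0.0, 1.0, 0.013, 0.001]
contact_force: [0.7, -0.4, -2.7]
width: 0.0368
gripper_force: 61.5
```

servo_tool --pt "-2.5 0 0 0 0 0 1" --pt "-2 0 -1 0 0 0 1" --pt "-1 0 -2 0 0 0 1" --pt "0 0 -2 0 0 0 1" --pt "0 0 0 0 0 0 1"

```text
clock: 16.15
position: [0.4023, -0.1298, 0.2149]
ee_rot: [0.002, 1.0, 0.013, 0.003]
contact_force: [1.5, -0.5, -2.3]
width: 0.0369
gripper_force: 61.7
```

Run:
```python
from inhand import *
inhand(2)
s,r=st();print(np.round(s['qpos'],2))
plan2([.41,-.128,.215],1.5,181.5,0,0,25,1)
```

```text
t 16.3 p [ 0.4008 -0.1288  0.2117] yaw 1.5 z [-0.  0. -1.] q6 1.07 w 0.03685739657622953
cx 283.70888417984685 214.71441464003433
rows 0 370
cam [ 0.0663  0.0002 -0.1357] y,z at x=80mm [ 0.0003 -0.0044] slopes deg y,z [-0.   -1.26] rms 0.15477195394728813
t 16.4 p [ 0.4008 -0.1287  0.2112] yaw 1.51 z [-0.001  0.001 -1.   ] q6 1.07 w 0.03683858475717161
[-0.48  0.06  1.85  0.    1.23  1.07]
[0.0, -0.0, -0.0, -0.1, 0.1, -7.2, 1],
[0.0, 0.0, -0.0, 0.0, 0.0, -7.2, 1],
[0.0, 0.0, -0.0, -0.0, 0.0, -7.2, 1],
[0.0, 0.0, -0.0, -0.0, 0.0, -7.2, 1],
[0.0, 0.0, -0.0, 0.0, 0.0, -7.2, 1]
--
[0.0, 0.0, -0.0, 0.0, 0.0, -7.2, 1],
[0.0, 0.0, -0.0, -0.0, 0.0, -7.2, 1],
[0.0, 0.0, -0.0, -0.0, 0.0, -7.2, 1],
[0.0, 0.0, -0.0, 0.0, 0.0, -7.2, 1],
[0.0, 0.0, -0.0, -0.0, 0.0, -7.2, 1]
--
[0.0, 0.0, -0.0, 0.0, 0.0, -7.2, 1],
[0.0, 0.0, -0.0, -0.0, 0.0, -7.2, 1],
[0.0, 0.0, -0.0, -0.0, 0.0, -7.2, 1],
[-0.0, 0.0, -0.0, 0.0, 0.0, -7.2, 1],
[-0.0, 0.0, -0.0, 0.0, 0.0, -7.2, 1]
--
[-0.0, 0.0, -0.0, 0.0, 0.0, -7.2, 1],
[-0.0, 0.0, -0.0, 0.0, 0.0, -7.2, 1],
[-0.0, 0.0, -0.0, -0.0, 0.0, -7.2, 1],
[-0.0, 0.0, -0.0, 0.0, 0.0, -7.2, 1],
[-0.0, 0.0, -0.0, -0.0, 0.0, -7.2, 1]
--
[-0.0, 0.0, -0.0, 0.0, 0.0, -7.2, 1],
[-0.0, 0.0, -0.0, -0.0, 0.0, -7.2, 1],
[-0.0, 0.0, -0.0, 0.0, 0.0, -7.2, 1],
[-0.0, 0.0, -0.0, 0.0, 0.0, -7.2, 1],
[-0.0, 0.0, -0.0, -0.0, 0.0, -7.2, 1]
--
```

servo_tool --pt "0 0 0 0 0 -8.5 1" --pt "0 0 0 0 0 -8.5 1" --pt "0 0 0 0 0 -8.5 1" --pt "0 0 0 0 0 -8.5 1" --pt "0 0 0 0 0 -8.5 1"

```text
clock: 16.9
position: [0.4012, -0.1288, 0.2111]
ee_rot: [-0.001, 0.926, 0.378, -0.001]
contact_force: [-0.3, -0.2, -3.4]
width: 0.0366
gripper_force: 61.6
```

servo_tool --pt "0 0 0 0 0 -8.5 1" --pt "0 0 0 0 0 -8.5 1" --pt "0 0 0 0 0 -8.5 1" --pt "0 0 0 0 0 -8.5 1" --pt "0 0 0 0 0 -8.5 1"

```text
clock: 17.4
position: [0.4012, -0.1288, 0.2111]
ee_rot: [-0.001, 0.726, 0.688, -0.0]
contact_force: [0.1, -0.3, -2.6]
width: 0.0366
gripper_force: 61.7
```

servo_tool --pt "0 0 0 0 0 -8.5 1" --pt "0 0 0 0 0 -8.5 1" --pt "0 0 0 0 0 -8.5 1" --pt "0 0 0 0 0 -8.5 1" --pt "0 0 0 0 0 -8.5 1"

```text
clock: 17.9
position: [0.4012, -0.1288, 0.2111]
ee_rot: [-0.001, 0.428, 0.904, 0.0]
contact_force: [-0.1, 0.2, -2.8]
width: 0.037
gripper_force: 61.7
```

servo_tool --pt "0 0 0 0 0 -8.5 1" --pt "0 0 0 0 0 -8.5 1" --pt "0 0 0 0 0 -8.5 1" --pt "0 0 0 0 0 -8.5 1" --pt "0 0 0 0 0 -8.5 1"

```text
clock: 18.4
position: [0.4012, -0.1288, 0.2111]
ee_rot: [-0.001, 0.071, 0.997, 0.0]
contact_force: [-0.9, -0.9, -2.9]
width: 0.0368
gripper_force: 61.7
```

Run:
```python
from h import *
optics.get_image('top');optics.get_image('top')
s,r=st();plan([.46,-.1275,.1622],pose(181.5),5,1)
```

```text
t 18.5 p [ 0.4013 -0.1288  0.2112] yaw 171.5 z [-0.001  0.001 -1.   ] q6 -1.9 w 0.03673366424128271
[-1.16, 0.2, 0.98, 0.01, -0.02, -2.0, 1],
[-1.17, 0.16, 0.98, 0.01, -0.02, -2.0, 1],
[-1.17, 0.12, 0.98, 0.01, -0.02, -2.0, 1],
[-1.17, 0.08, 0.98, 0.01, -0.02, -2.0, 1],
[-1.17, 0.04, 0.98, 0.01, -0.02, -2.0, 1]
--
```

servo_tool --pt "-1.2 0.2 1 0 0 -2 1" --pt "-1.2 0.2 1 0 0 -2 1" --pt "-1.2 0.1 1 0 0 -2 1" --pt "-1.2 0.1 1 0 0 -2 1" --pt "-1.2 0 1 0 0 -2 1"

```text
clock: 19.0
position: [0.4631, -0.1277, 0.1609]
ee_rot: [-0.0, -0.015, 1.0, 0.0]
contact_force: [0.7, -0.6, -3.2]
width: 0.0365
gripper_force: 61.7
```

```bash
cat > fit6.py <<'E'
from h import *
from scipy.optimize import least_squares
f,cx,cy,T=cal('wrist')
ks={w:[] for w in ('c','h','ch')}
for i in range(6):
    optics.get_image('wrist');s=manip.get_state();q=s['ee_rot'];r=R.from_quat([q[1],q[2],q[3],q[0]]);T=cal('wrist')[3];Rc=r.inv().as_matrix()@T[:3,:3].T;oc=r.inv().apply(-T[:3,:3].T@T[:3,3]-s['position'])
    reg=finder.silhouettes('gauge','wrist')[0]['region']
    def rows(a,b):
        L=[];Rr=[]
        for v in range(a,b,3):
            u=np.nonzero(reg[v])[0];L.append((u.min(),v+.5));Rr.append((u.max()+1,v+.5))
        g=lambda q:np.c_[(np.array(q)[:,0]-cx)/f,(np.array(q)[:,1]-cy)/f,np.ones(len(q))]@Rc.T
        return g(L),g(Rr)
    c1,c2=rows(6,138);h1,h2=rows(156,245)
    def dist(d,A,a):
        n=np.cross(d,a);return ((A-oc)@n.T)/np.linalg.norm(n,axis=1)
    def res(p,w):
        a=np.array([1,p[2],p[3]]);a/=np.linalg.norm(a);A=np.array([0,p[0],p[1]]);up=np.array([p[3],0,-1.]);up/=np.linalg.norm(up);Y=np.array([-p[2],1,0]);o=[]
        if 'c' in w: o+=[np.abs(dist(np.r_[c1,c2],A,a))-.015]
        if 'h' in w: o+=[dist(h1,A-.019*Y+.00787*up,a),dist(h2,A+.019*Y+.00787*up,a)]
        return np.concatenate(o)*1000
    for w in ks:
        k=least_squares(res,[0,0,0,0],args=(w,)).x;ks[w].append(np.r_[k[:2]*1000,np.degrees(k[2:])])
for w in ks: print(w,'y,z mm, slopes deg',np.mean(ks[w],0).round(2),'sd',np.std(ks[w],0).round(2))
E
python3 - <<'E'
from fit6 import *
s,r=st();optics.get_image('scene')
for l in ['gauge_nogo','gauge_center']: print(l,[(np.round(q['at'],1),round(q['p'],2)) for q in finder.tip_of(l,'scene')[:1]])
m=r.as_matrix()
for sl in (-2,0,2,4):
    a=m@np.array([np.cos(np.radians(sl)),0,np.sin(np.radians(sl))]);C=s['position']+m@np.array([0,0,-.005]);print(sl,proj('scene',C-a*.085).round(1),proj('scene',C).round(1))
E
```

```text
c y,z mm, slopes deg [ 0.03 -3.26  0.01 -0.41] sd [0.14 1.6  0.09 1.21]
h y,z mm, slopes deg [-0.   -5.27  0.07  0.65] sd [0.15 1.6  0.24 1.55]
ch y,z mm, slopes deg [ 0.03 -5.45  0.01  1.07] sd [0.06 1.06 0.05 0.76]
t 19.6 p [ 0.4619 -0.128   0.1628] yaw -178.51 z [ 0.001 -0.001 -1.   ] q6 -2.01 w 0.03644443337860213
gauge_nogo [(array([256.5, 248. ]), 0.73)]
gauge_center [(array([233.6, 231.8]), 0.73)]
-2 [254.4 248.5] [234.7 232.7]
0 [254.3 247.8] [234.7 232.7]
2 [254.3 247. ] [234.7 232.7]
4 [254.2 246.2] [234.7 232.7]
```

servo_tool --pt "-0.7 0 0.1 0 0 0 1" --pt "-0.7 0 0 0 0 0 1" --pt "-0.6 0 0 0 0 0 1" --pt "-0.5 0 0 0 0 0 1" --pt "-0.3 0 0 0 0 0 1"

```text
clock: 20.25
position: [0.4908, -0.1272, 0.1612]
ee_rot: [0.0, -0.013, 1.0, -0.0]
contact_force: [-0.2, -0.3, -2.8]
width: 0.037
gripper_force: 61.5
```

servo_tool --pt "-0.1 0 0 0 0 0 1" --pt "-0.1 0 0 0 0 0 1" --pt "-0.1 0 0 0 0 0 1" --pt "0 0 0 0 0 0 1" --pt "0 0 0 0 0 0 1"

```text
clock: 20.75
position: [0.4928, -0.1271, 0.1613]
ee_rot: [0.0, -0.013, 1.0, -0.0]
contact_force: [-0.9, -0.4, -2.7]
width: 0.037
gripper_force: 61.5
```

servo_tool --pt "-0.1 0 0 0 0 0 1" --pt "-0.1 0 0 0 0 0 1" --pt "-0.1 0 0 0 0 0 1" --pt "0 0 0 0 0 0 1" --pt "0 0 0 0 0 0 1"

```text
clock: 21.25
position: [0.496, -0.127, 0.1613]
ee_rot: [0.0, -0.013, 1.0, -0.0]
contact_force: [-0.8, 0.5, -3.1]
width: 0.0367
gripper_force: 61.5
```

servo_tool --pt "-0.1 0 0 0 0 0 1" --pt "-0.1 0 0 0 0 0 1" --pt "-0.1 0 0 0 0 0 1" --pt "0 0 0 0 0 0 1" --pt "0 0 0 0 0 0 1"

```text
clock: 21.75
position: [0.499, -0.1269, 0.1613]
ee_rot: [0.0, -0.013, 1.0, -0.0]
contact_force: [-0.3, 0.6, -2.6]
width: 0.037
gripper_force: 61.5
```

servo_tool --pt "-0.1 0 0 0 0 0 1" --pt "-0.1 0 0 0 0 0 1" --pt "0 0 0 0 0 0 1" --pt "0 0 0 0 0 0 1" --pt "0 0 0 0 0 0 1"

```text
clock: 22.25
position: [0.501, -0.1268, 0.1613]
ee_rot: [0.0, -0.013, 1.0, -0.0]
contact_force: [0.2, -0.6, -2.5]
width: 0.0363
gripper_force: 61.5
```

servo_tool --pt "-0.1 0 0 0 0 0 1" --pt "-0.1 0 0 0 0 0 1" --pt "-0.1 0 0 0 0 0 1" --pt "0 0 0 0 0 0 1" --pt "0 0 0 0 0 0 1"

```text
clock: 22.75
position: [0.5017, -0.1267, 0.1611]
ee_rot: [-0.002, -0.013, 1.0, 0.0]
contact_force: [-6.2, -1.1, 0.4]
width: 0.0367
gripper_force: 62.0
```

servo_tool --pt "0 0 0 0 0 0 1" --pt "0 0 0 0 0 0 1" --pt "0 0 0 0 0 0 1" --pt "0 0 0 0 0 0 1" --pt "0 0 0 0 0 0 1"

```text
clock: 23.25
position: [0.5017, -0.1267, 0.1611]
ee_rot: [-0.002, -0.013, 1.0, 0.0]
contact_force: [-6.9, -1.1, -0.7]
width: 0.037
gripper_force: 62.0
```

Run:
```python
from fit6 import *
s,r=st();print(np.round(s['contact_force'],1),np.round(s['moment'],2))
```

```text
c y,z mm, slopes deg [ 0.15 -3.17 -0.   -0.22] sd [0.18 1.31 0.09 0.57]
h y,z mm, slopes deg [ 0.14 -5.28 -0.06  0.74] sd [0.17 1.81 0.21 1.99]
ch y,z mm, slopes deg [ 0.09 -5.6   0.04  1.42] sd [0.07 0.78 0.03 0.3 ]
t 23.85 p [ 0.5017 -0.1267  0.1611] yaw -178.49 z [-0.004 -0.    -1.   ] q6 -1.98 w 0.036735885384035945
[-6.  -0.6  0.3] [-0.11  0.74 -0.11]
```

Pressed with about 6 N for over a second without entering. Withdrawing, then going over near the cradle for a look.

servo_tool --pt "0.5 0 0 0 0 0 1" --pt "1.5 0 0 0 0 0 1" --pt "2 0 0 0 0 0 1" --pt "2 0 -1 0 0 0 1" --pt "2 0 -2 0 0 0 1"

```text
clock: 24.35
position: [0.4214, -0.1281, 0.1902]
ee_rot: [-0.001, -0.013, 1.0, 0.001]
contact_force: [0.8, -0.1, -2.3]
width: 0.0365
gripper_force: 61.5
```

servo_tool --pt "0 0 -3 0 0 0 1" --pt "0 0 -3 0 0 0 1" --pt "0 0 -3 0 0 0 1" --pt "0 0 -1 0 0 0 1" --pt "0 0 0 0 0 0 1"

```text
clock: 24.85
position: [0.4242, -0.1291, 0.2923]
ee_rot: [0.002, -0.013, 1.0, -0.001]
contact_force: [-0.8, -0.1, -2.5]
width: 0.0371
gripper_force: 61.7
```

Run:
```python
from h import *
st();plan2([.49,.28,.28],181.5,166,0,0,10,1)
```

```text
t 24.85 p [ 0.4242 -0.1291  0.2923] yaw -178.5 z [ 0.004 -0.002 -1.   ] q6 -2.05 w 0.03706564701089237
[-0.8, 4.1, 0.1, -0.1, 0.2, 1.5, 1],
[-0.7, 4.1, 0.1, -0.0, -0.0, 1.6, 1],
[-0.5, 4.1, 0.1, 0.0, -0.0, 1.6, 1],
[-0.4, 4.1, 0.1, -0.0, -0.0, 1.5, 1],
[-0.3, 4.1, 0.1, 0.0, -0.0, 1.6, 1]
--
[-0.2, 4.1, 0.1, -0.0, -0.0, 1.6, 1],
[-0.1, 4.1, 0.1, 0.0, -0.0, 1.5, 1],
[0.0, 4.1, 0.1, 0.0, -0.0, 1.6, 1],
[0.1, 4.1, 0.1, -0.0, -0.0, 1.5, 1],
[0.2, 4.1, 0.1, 0.0, -0.0, 1.6, 1]
--
```

servo_tool --pt "-0.8 4.1 0.1 0 0 1.5 1" --pt "-0.7 4.1 0.1 0 0 1.6 1" --pt "-0.5 4.1 0.1 0 0 1.6 1" --pt "-0.4 4.1 0.1 0 0 1.5 1" --pt "-0.3 4.1 0.1 0 0 1.6 1"

```text
clock: 25.35
position: [0.4554, 0.077, 0.2839]
ee_rot: [-0.002, 0.056, 0.998, -0.0]
contact_force: [1.5, -0.3, -3.4]
width: 0.0369
gripper_force: 61.7
```

servo_tool --pt "-0.2 4.1 0.1 0 0 1.6 1" --pt "-0.1 4.1 0.1 0 0 1.5 1" --pt "0 4.1 0.1 0 0 1.6 1" --pt "0.1 4.1 0.1 0 0 1.5 1" --pt "0.2 4.1 0.1 0 0 1.6 1"

```text
clock: 25.85
position: [0.489, 0.2791, 0.2785]
ee_rot: [-0.001, 0.123, 0.992, -0.001]
contact_force: [0.9, -0.9, -2.0]
width: 0.0366
gripper_force: 61.7
```

Run:
```python
from h import *
for i in range(4): optics.get_image('top')
st();shot('wrist','w5.png');st()
for l,z in [('cradle_rest',.058),('cradle',0)]:
    print(l,[(np.round(x['at'],1).tolist(),round(x['p'],2),onz('wrist',x['at'],z).round(4)) for x in finder.tip_of(l,'wrist')[:2]])
x=finder.silhouettes('cradle','wrist')[0];print(x['p'],x['box'],cv2.minAreaRect(np.argwhere(x['region'])[:,::-1].astype(np.float32)))
```

```text
t 26.05 p [0.489  0.2781 0.2785] yaw 166.03 z [-0.004 -0.003 -1.   ] q6 -0.93 w 0.036655545926988005
t 26.1 p [0.4891 0.2773 0.279 ] yaw 165.96 z [-0.003 -0.003 -1.   ] q6 -0.93 w 0.036730142075547256
cradle_rest [([406.3, 160.6], 0.56, array([0.4945, 0.4041, 0.058 ]))]
cradle [([391.2, 153.9], 0.82, array([0.494 , 0.4063, 0.    ]))]
0.92 [397.1, 151.1, 96.0, 137.0] ((398.1708068847656, 153.14907836914062), (91.1769790649414, 136.51559448242188), 1.8279682397842407)
```

View pics/w5.png

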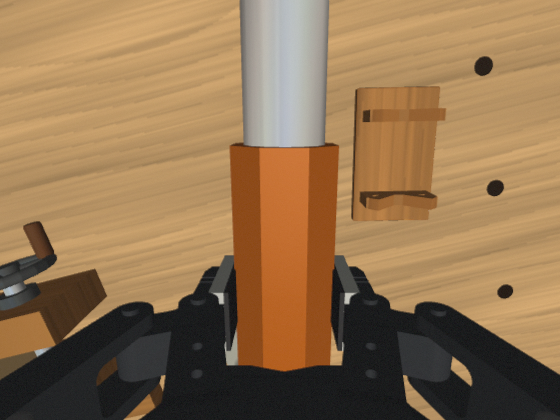

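The cradle is in clear view: base from about (356,87) to (431,219), saddles at rows 115 and 200, nearly parallel to the gauge in hand. I'll fit the base's outline.

Run:
```python
from h import *
from scipy.optimize import least_squares
out=[]
for i in range(3):
    optics.get_image('wrist');s,r=st();f,cx,cy,T=cal('wrist')
    reg=finder.silhouettes('cradle','wrist')[0]['region']
    L=[(np.nonzero(reg[v])[0].min(),v+.5) for v in range(98,208,3)]
    Rr=[(np.nonzero(reg[v])[0].max()+1,v+.5) for v in range(130,184,3)]
    Tp=[(u+.5,np.nonzero(reg[:,u])[0].min()) for u in range(366,430,3)]
    B=[(u+.5,np.nonzero(reg[:,u])[0].max()+1) for u in range(362,424,3)]
    P=[np.array([onz('wrist',q,z)[:2] for q in S]) for S,z in ((L,0.),(Rr,.014),(Tp,.014),(B,.014))]
    def res(p):
        X=np.array([np.cos(p[2]),np.sin(p[2])]);Y=np.array([X[1],-X[0]])  # tool-like y
        c=p[:2];return np.r_[(P[0]-c)@Y+p[3],(P[1]-c)@Y-p[3],(P[2]-c)@X-p[4],(P[3]-c)@X+p[4]]*1000
    k=least_squares(res,[.497,.405,np.radians(166),.045,.075],loss='soft_l1').x;print(k[:2].round(4),'yaw',np.degrees(k[2]).round(2),'half sizes',k[3:].round(4));out.append(k)
print(np.mean(out,0))
```

```text
t 26.3 p [0.49   0.2767 0.281 ] yaw 165.82 z [ 0.    -0.001 -1.   ] q6 -0.93 w 0.03669695558274234
[0.4948 0.4068] yaw 166.92 half sizes [0.0445 0.075 ]
t 26.4 p [0.4902 0.2769 0.2814] yaw 165.82 z [ 0.001 -0.    -1.   ] q6 -0.93 w 0.03664828521167785Traceback (most recent call last):
  File "<stdin>", line 6, in <module>
IndexError: list index out of range
```

Run:
```python
from h import *
plan([.4969,.4063,.13],pose(166.9),5,1)
```

```text
[0.51, 2.54, 3.03, 0.0, 0.01, -0.21, 1],
[0.5, 2.54, 3.03, 0.0, 0.01, -0.21, 1],
[0.49, 2.54, 3.03, 0.0, 0.01, -0.21, 1],
[0.48, 2.54, 3.03, 0.0, 0.01, -0.21, 1],
[0.47, 2.55, 3.03, 0.0, 0.01, -0.21, 1]
--
```

servo_tool --pt "0.5 2.5 3 0 0 -0.2 1" --pt "0.5 2.5 3 0 0 -0.2 1" --pt "0.5 2.5 3 0 0 -0.2 1" --pt "0.5 2.6 3 0 0 -0.2 1" --pt "0.5 2.6 3 0 0 -0.2 1"

```text
clock: 26.95
position: [0.4964, 0.4078, 0.1304]
ee_rot: [0.001, 0.114, 0.993, 0.0]
contact_force: [-0.1, -1.3, -2.3]
width: 0.0368
gripper_force: 61.9
```

Run:
```python
from h import *
for i in range(4): optics.get_image('top')
st();plan([.4969,.4063,.062],pose(166.9),5,1)
```

```text
t 27.15 p [0.4957 0.4069 0.1303] yaw 166.94 z [-0.001 -0.002 -1.   ] q6 -0.76 w 0.036765710823285315
[-0.03, -0.0, 1.37, -0.02, -0.01, 0.01, 1],
[-0.03, -0.0, 1.37, -0.02, -0.01, 0.01, 1],
[-0.03, -0.0, 1.37, -0.02, -0.01, 0.01, 1],
[-0.03, -0.01, 1.37, -0.02, -0.01, 0.01, 1],
[-0.03, -0.01, 1.37, -0.02, -0.01, 0.01, 1]
--
```

servo_tool --pt "0 0 1.5 0 0 0 1" --pt "0 0 1.5 0 0 0 1" --pt "-0.1 0 1.5 0 0 0 1" --pt "0 0 1.3 0 0 0 1" --pt "0 0 1 0 0 0 1"

```text
clock: 27.65
position: [0.4977, 0.4063, 0.0637]
ee_rot: [0.001, 0.115, 0.993, 0.0]
contact_force: [0.0, -0.6, -3.3]
width: 0.037
gripper_force: 62.0
```

servo_tool --pt "0 0 0.2 0 0 0 1" --pt "0 0 0.2 0 0 0 1" --pt "0 0 0.1 0 0 0 1" --pt "0 0 0.1 0 0 0 1" --pt "0 0 0 0 0 0 1"

```text
clock: 28.15
position: [0.4972, 0.4071, 0.0575]
ee_rot: [0.001, 0.114, 0.993, 0.0]
contact_force: [-0.8, -0.1, -1.8]
width: 0.0371
gripper_force: 61.9
```

servo_tool --pt "0 0 0.1 0 0 0 1" --pt "0 0 0.1 0 0 0 1" --pt "0 0 0.1 0 0 0 1" --pt "0 0 0 0 0 0 1" --pt "0 0 0 0 0 0 1"

```text
clock: 28.65
position: [0.4973, 0.407, 0.0568]
ee_rot: [0.001, 0.114, 0.993, 0.0]
contact_force: [-3.1, -2.7, 10.1]
width: 0.0368
gripper_force: 63.4
```

servo_tool --pt "0 0 0 0 0 0 1" --pt "0 0 0 0 0 0 1" --pt "0 0 0 0 0 0 1" --pt "0 0 0 0 0 0 0.1" --pt "0 0 0 0 0 0 0" --squeeze 20

```text
clock: 29.15
position: [0.4973, 0.4068, 0.0547]
ee_rot: [0.001, 0.114, 0.993, -0.0]
contact_force: [-0.0, -1.6, 0.4]
width: 0.0425
gripper_force: 1.2
```

servo_tool --pt "0 0 0 0 0 0 -0.3" --pt "0 0 0 0 0 0 -0.6" --pt "0 0 0 0 0 0 -1" --pt "0 0 0 0 0 0 -1" --pt "0 0 0 0 0 0 -1"

```text
clock: 29.65
position: [0.4971, 0.407, 0.0541]
ee_rot: [0.0, 0.114, 0.993, -0.0]
contact_force: [0.3, -0.4, 0.3]
width: 0.0854
gripper_force: 0.0
```

Run:
```python
from h import *
s,r=st();print(np.round(s['contact_force'],1));im=shot('wrist','w6.png')
```

```text
t 29.65 p [0.4971 0.407  0.0541] yaw 166.91 z [ 0.001 -0.    -1.   ] q6 -0.76 w 0.08535736735243646
[ 0.3 -0.4  0.3]
```

View pics/w6.png

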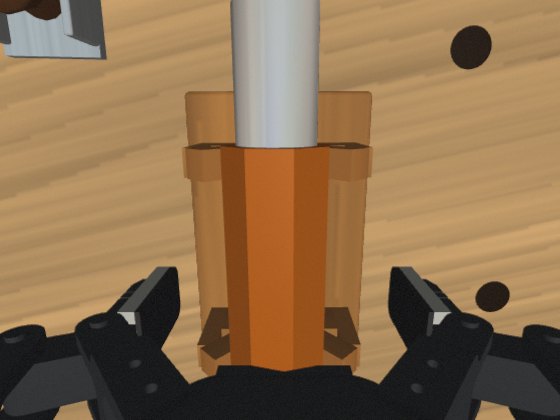

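The gauge lies in both saddles, centred between their lips (columns 221–328), with the fingers clear on both sides. Lifting away, then checking the offset along the cradle.

servo_tool --pt "0 0 -2 0 0 0 -1" --pt "0 0 -4 0 0 0 -1" --pt "0 0 -5 0 0 0 -1" --pt "0 0 -5 0 0 0 -1" --pt "0 0 -5 0 0 0 -1"

```text
clock: 30.2
position: [0.4967, 0.4068, 0.2662]
ee_rot: [0.0, 0.114, 0.993, -0.0]
contact_force: [1.0, 0.4, 0.3]
width: 0.0851
gripper_force: 0.0
```

Run:
```python
from h import *
for i in range(4): optics.get_image('top')
s,r=st();im=shot('wrist','w7.png')
for x in finder.silhouettes('gauge','wrist')[:1]:
    reg=x['region'];rows=np.array([(np.nonzero(reg[v])[0].mean(),v,reg[v].sum()) for v in np.nonzero(reg.any(1))[0][4:-4]])
    k=np.polyfit(rows[:,1],rows[:,0],1);print(x['p'],rows[0,1]-4,rows[-1,1]+4)
    v0=rows[0,1]-4
    w=rows[:,2];j=np.argmax(np.diff(w)[10:])+10;vs=rows[j+1,1];print('shoulder row',vs,w[max(0,j-3):j+5])
    a=onz('wrist',[np.polyval(k,v0+2),v0+2],.058);b=onz('wrist',[np.polyval(k,rows[-1,1]),rows[-1,1]],.058);d=(a-b)/np.linalg.norm(a-b);print('yaw',np.degrees(np.arctan2(d[1],d[0])))
    sh=onz('wrist',[np.polyval(k,vs),vs],.077);print('centre from shoulder',sh-.055*d,'from tip',onz('wrist',[np.polyval(k,v0),v0],.058)-.105*d)
print('rest',[(q['at'],q['p'],onz('wrist',q['at'],.058).round(4)) for q in finder.tip_of('cradle_rest','wrist')[:1]],[(q['at'],q['p'],onz('wrist',q['at'],.058).round(4)) for q in finder.tip_of('gauge_center','wrist')[:1]])
```

```text
t 30.4 p [0.4974 0.4073 0.266 ] yaw 166.9 z [ 0.004  0.002 -1.   ] q6 -0.76 w 0.08560893919132181
0.71 71.0 271.0
shoulder row 129.0 [32. 32. 32. 33. 36. 39. 41. 41.]
yaw 167.1772325531723
centre from shoulder [0.49279392 0.40360228 0.077     ] from tip [0.49182577 0.4035642  0.058     ]
rest [] [([278.7, 184.6], 0.79, array([0.4908, 0.4024, 0.058 ]))]
```

View pics/w7.png

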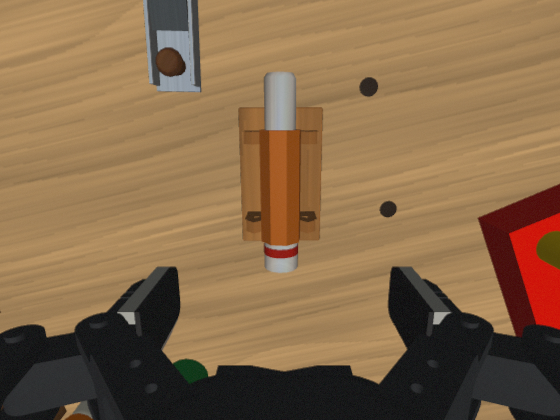

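The gauge lies in both saddles along the cradle, with its handle at rows 129–243 over the base at rows 108–240. Its measured centre is within about 4 mm of the cradle's (12 mm is allowed), its direction within 0.3°, and the arm is clear.

```bash
python3 -c "
from rig import manip
print(manip.sign_off())"
```

```text
the job is handed in; nothing more can be done
None
```

I handed the job in: the go end went fully home in the beech bore, the no-go end pressed centrally at about 6 N for over a second without entering, and the gauge now lies in its V cradle about 4 mm off centre; I saw no contact with the bottle, plane, chisel or mallet, but I did not re-measure their positions at the end.

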